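# Tighten the recessed nut of a spring buffer with a long T-handled socket wrench

## Robot

A 6-joint arm with a two-finger parallel gripper is mounted at the origin on the work surface. World frame = base frame: x ahead of the robot, y to its left, z up, the work surface at z = 0. Lengths are in m, angles in rad, forces in N, time in s.
With the tool pointing down it reaches from about 0.275 to 0.775 m from the base axis. Payload 14.6 kg.
Tool frame: the origin (TCP) lies midway between the tips of the shut fingers; the grasp point (between the pads) lies 19 mm behind it; z points along the fingers, y is the direction in which the jaws open and shut (so a half turn about z gives the same grasp; the last joint's range is limited). The gripper opens to 85 mm and grips with 20 to 120 N. Pads are 22 mm wide; open, the fingers measure 114 mm over their backs; the gripper's body (76 mm by 85 mm) begins 54 mm behind the grasp point. The pads swing forward as they close: fully open they stand 13 mm farther back than shut.
Start: joints at [-1.292, 0.263, -0.048, 1.259, 0, 1.415], TCP at [0.221, -0.476, 0.197] pointing down, gripper open.
Joint ranges: [-2.65, 2.65], [-0.89, 1.7], [-1.18, 1.37], [-2.13, 2.11], [-1.35, 1.29], [-3.14, 3.14]. Speed limits (rad/s): [1.89, 1.89, 2.57, 2.79, 3.14, 3.14].

## Interface

Orientations are given as a rotation vector (axis times angle).
In Python, from bench import ctrl gives the robot as it stands. The module is installed in compiled form; this text tells all that it offers.
- The arm moves only by the tool send_rows, never from a script. Its argument "deltas" is a list of rows, each an object with "angular": the turn, a rotation vector about the tool's x, y, z in rad, a list of three; "delta_pos": the shift along the tool's x, y, z in cm, a list of three; "fingers": the closure, from -1 (fully open) to 1 (shut), so that 0 is half open. In form: [{"angular": [rx, ry, rz], "delta_pos": [dx, dy, dz], "fingers": fingers}, ...]. A call has 1 to 10 rows; each row shifts and turns the commanded pose from where the row before left it, along the tool's axes as they then stand; what a row does not reach is not made up. A row lasts 1/12 s, in which the tool goes at most 41.7 mm and 7.16 degrees, less where a joint would pass 70% of its speed; a pose out of reach is approached as far as the arm can. A call with a gripper value outside its range is refused whole. The fingers move at their own pace and stop on an object; the grip force is fixed at half the most. Time passes only in rows, so rows that do not move let the fingers close. It gives the time, the measured TCP pose, the force and the opening at its end, in the units of the state.
- ctrl.get_state(): the state, without advancing time (a new reading comes with each control period).
- ctrl.read_camera(name): name is "scene" or "top"; returns the picture (400x640x3 uint8, red, green, blue); there is no depth.
- ctrl.camera_model(name): a dict with "K" (3x3 intrinsics, pixels), "extrinsics" (4x4, takes a point from camera to world coordinates). Camera axes: x right, y down, z forward; pixel columns grow to the right and rows downward; lengths in m; the calibration is good to about 2 mm. A picture is of the moment at which its call begins. camera_model takes no time and is no camera call.
- ctrl.finish_job(): hands the job in, once; it reports no verdict.
The state is a dict: "clock": time; "joints": joint angles; "joint_vel": joint speeds; "joint_torque": joint torques, N m; "ee_pos": TCP position; "orientation": TCP orientation; "contact_force": force on the tool from outside, world axes, zero at the start; "wrist_torque": the same for the moment, N m; "grip_width": opening from 0.0 (shut) to 1.0 (fully open).
Only numpy, scipy, OpenCV 4.12 (cv2) and the standard library are available. Lean on these libraries where they do the work, as an engineer would, in place of code of your own. Each camera call takes 0.05 s, during which the arm holds its last target.

## Task

Take the red-marked T-handled socket wrench from the wooden stand, lower it gently down the barrel of the spring buffer until its socket drops fully over the nut at the bottom, and turn the nut clockwise until it is home and its spring washer firms up, without overtightening it. Then draw the wrench out and stand it back in a hole of the stand, leaving the other things where they are.

Things in the scene. Friction and masses are not known exactly. Their poses are not given: they have to be found in the camera images.
- wrench: The wrench to use: a zinc-coloured steel T-handle, 171 mm tall, 0.45 kg, with red bar ends and a red ring under the bar. Origin: middle of its cross bar (the place to grip), which is 12 mm wide, 12 mm high and 104 mm long along the wrench's x axis; z is up along the 15 mm shank. It stands upright in a hole of the stand, its foot 15 mm above the table, and can turn there
- wrench_mouth (a point): Middle of the open mouth under the red-marked wrench's socket, 165 mm below the middle of its cross bar. The socket is the lowest 45 mm, 34.3 mm across outside; its hexagonal opening is 25 mm across flats and 13 mm deep, with two flats facing along the bar (x)
- buffer: The spring buffer, bolted upright on the table: a 130 mm square steel base plate with a green barrel and a yellow coil spring round it, 130 mm tall and 92 mm across. Its origin is the middle of its underside, z up
- bore_mouth (a point): Middle of the buffer's open upper end, 130 mm above the table. A smooth lead-in cone, 46 mm across at the top and 12 mm deep, narrows to the straight bore, 37.2 mm across, which runs down to the nut
- nut_top (a point): Middle of the top of the brass hexagon nut, on the bore's axis, 36 mm above the table. The nut is 24 mm across flats, 16.5 mm high, its upper edge chamfered. How its flats lie is not known: a socket that does not match them rests on its chamfer, its mouth 1 to 5 mm below this point; turned to match (within 60 degrees) it sinks to 13 mm and bottoms. Play about 4 degrees either way
- washer (a joint): How far the nut is tightened, in rad, past the point where it comes home on its spring washer: 0 while slack, growing clockwise (seen from above). The nut starts 0.4 to 1.15 rad slack. It drags about 0.12 N m on the move; once home it takes 0.15 N m plus 1.5 N m per rad. Held still it reads about 0.1 N m less. Let go, it may ease back to 0.09. Good: at least 0.04; over 0.3 flattens the washer
- rack: The wooden stand for the wrenches, fixed: a block 85 x 270 mm, 65 mm high, with three holes in a row along its own y axis. Its origin is the middle of its underside
- rack_hole0 (a point): Middle of the upper edge of the first hole of the stand, 65 mm above the table. Each hole is 39 mm across and 50 mm deep; they are 85 mm apart
- rack_hole1 (a point): Middle of the upper edge of the second (middle) hole of the stand
- rack_hole2 (a point): Middle of the upper edge of the third hole of the stand
- blue_wrench: A smaller T-handled wrench with blue markings, standing in another hole of the stand; to be left there. 114 mm tall; its origin is the middle of its cross bar, which is 84 mm long and 123 mm above the table
- black_wrench: A smaller T-handled wrench with black markings, standing in another hole of the stand; to be left there. 104 mm tall; its origin is the middle of its cross bar, which is 80 mm long and 113 mm above the table
- ball: A bored zinc-plated hitch ball lying on the table, 52 mm across and 36 mm high; to be left alone. Origin at its underside
- sleeve: A golden sleeve standing on the table, 30 mm across and 42 mm high; to be left alone. Origin at its underside
- bush: A zinc-plated bush standing on the table, 38 mm across and 30 mm high; to be left alone. Origin at its underside
- link_pin: A zinc-plated linkage pin lying on the table, 117 mm long and 32 mm across its head; to be left alone. Origin at its underside
- big_nut: A loose zinc-plated nut lying on the table, 30 mm across flats and 22 mm high; to be left alone. Origin at its underside

How it is judged:
On the way, in this order (a step that is already met when the one before it is completed fails the run):
1. the socket of the red-marked wrench is down over the nut (at least 8 mm) and on its axis within 3 mm (z of wrench_mouth in the frame of buffer below 0.028 m and horizontal distance between wrench_mouth and nut_top below 0.003 m), for 0.1 s.
2. with the wrench still on it, the nut is turned home onto its washer, at least 0.04 rad past home (value of joint washer above 0.04 rad and z of wrench_mouth in the frame of buffer below 0.03 m), for 0.1 s.
At the end, for the whole second after the job is handed in: The nut stays 0.04 to 0.3 rad past the point where it comes home on its washer, and the red-marked wrench stands in a hole of the stand, its socket down on the floor of the hole (mouth within 7 mm of it), leaning less than 0.2 rad, released and at rest (value of joint washer between 0.04 and 0.3 rad and (horizontal distance between wrench_mouth and rack_hole0 below 0.012 m or horizontal distance between wrench_mouth and rack_hole1 below 0.012 m or horizontal distance between wrench_mouth and rack_hole2 below 0.012 m) and height (world z) of wrench_mouth below 0.022 m and angle between wrench's own z axis and vertical below 0.2 rad and linear speed of wrench below 0.02 m/s); the robot touches nothing.
It fails at once if the wrench is pressed or knocked on the buffer or on the nut with more than 25 N while its socket is not yet down over the nut (contact force between wrench and buffer above 25 N and z of wrench_mouth in the frame of buffer above 0.03 m).
It fails at once if the nut is overtightened: more than 0.3 rad past the point where it comes home on its washer (value of joint washer above 0.3 rad).
It fails at once if another wrench or a piece of stock is moved by more than 30 mm (distance of any of blue_wrench, black_wrench, ball, sleeve, bush, link_pin, big_nut from where it was at the start of the episode above 0.03 m).
It also fails if it takes over 72 s, if anything falls off the work surface, if the arm or the gripper's body presses on something with over 40 N, if the wrist force passes 120 N, or if a joint passes its speed limit or range.

## Working session

There is one attempt and no reset: what is moved stays moved. The work goes in short steps, Python scripts to look and compute and a tool call to move; the robot and the scene stay as the last step left them, time stands still between calls to the robot, and variables do not carry over. Pictures are saved under pics/ and viewed, and the job is handed in when it is done.

Besides the shell and the picture viewer there is one more tool, called as a command line: name --argument value ..., lists and objects as JSON in quotes. send_rows: Moves the arm, as the interface text tells. Its arguments: {"type":"object","properties":{"deltas":{"type":"array"}},"required":["deltas"]}

```bash
mkdir -p pics; python3 - <<'E'
from bench import ctrl
import cv2
s=ctrl.get_state();print({k:s[k] for k in s})
for n in("scene","top"):
    im=ctrl.read_camera(n);cv2.imwrite(f"pics/{n}0.png",im[:,:,::-1]);m=ctrl.camera_model(n);print(n,m)
E
```

```text
{'clock': 0.0, 'joints': array([-1.29229294e+00,  2.63511932e-01, -4.89299077e-02,  1.25940276e+00,
       -9.28664025e-06,  1.41548916e+00]), 'joint_vel': array([ 9.53443903e-04, -9.66412269e-04,  2.52303170e-04,  3.50539742e-04,
        8.22425106e-05,  2.58367073e-04]), 'joint_torque': array([-2.55925632e-03, -6.37612367e+01,  3.84574306e+01,  1.37405700e-02,
       -1.97591021e-04,  2.69871379e-05]), 'ee_pos': array([ 0.220577  , -0.47607344,  0.1966334 ]), 'orientation': array([-3.06695807e+00, -6.75872253e-01,  1.15885453e-04]), 'contact_force': array([ 0.55945966, -0.26891945, -0.11888493]), 'wrist_torque': array([-0.00212181,  0.02003525,  0.0213571 ]), 'grip_width': 1.0008493839451422}
scene {'K': array([[445.71411871,   0.        , 319.19339985],
       [  0.        , 445.71411871, 202.06803074],
       [  0.        ,   0.        ,   1.        ]]), 'extrinsics': array([[-0.78407387,  0.39288127, -0.48049191,  0.9589394 ],
       [ 0.62062434,  0.48715151, -0.61441747,  0.5434647 ],
       [-0.00732075, -0.77995366, -0.62579445,  0.66590354],
       [ 0.        ,  0.        ,  0.        ,  1.        ]])}
top {'K': array([[372.79118809,   0.        , 322.46485984],
       [  0.        , 372.79118809, 203.11462528],
       [  0.        ,   0.        ,   1.        ]]), 'extrinsics': array([[-0.00180422, -0.98249483,  0.18628113,  0.41742618],
       [-0.99950902, -0.00405519, -0.03106884,  0.02847668],
       [ 0.03128038, -0.18624573, -0.98200513,  0.9076055 ],
       [ 0.        ,  0.        ,  0.        ,  1.        ]])}
```

View pics/scene0.png

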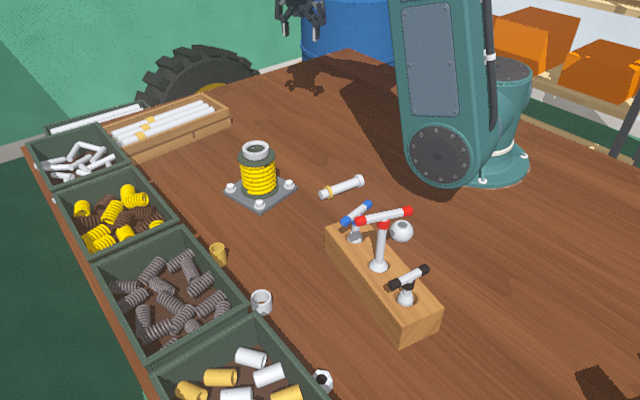

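View pics/top0.png

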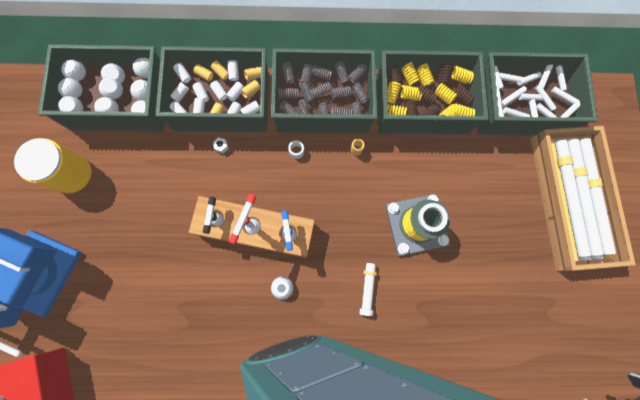

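The red wrench stands in the middle hole: top view bar from about (236,240) to (251,199), scene view from (362,221) to (408,211). The buffer mouth is at about (433,217) in top and (256,148) in scene. I'll zoom in to refine these.

```bash
python3 - <<'E'
import cv2
def crop(n,x,y,w,h,k,o):
    im=cv2.imread(f"pics/{n}0.png")[y:y+h,x:x+w];cv2.imwrite(f"pics/{o}.png",cv2.resize(im,None,fx=k,fy=k,interpolation=cv2.INTER_CUBIC))
crop("top",185,185,140,80,5.7,"c_top_rack")
crop("top",380,185,80,75,8,"c_top_buf")
crop("scene",315,190,140,100,5.7,"c_sc_rack")
crop("scene",215,130,90,85,7,"c_sc_buf")
E
```

```text
(no output)
```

View pics/c_top_rack.png

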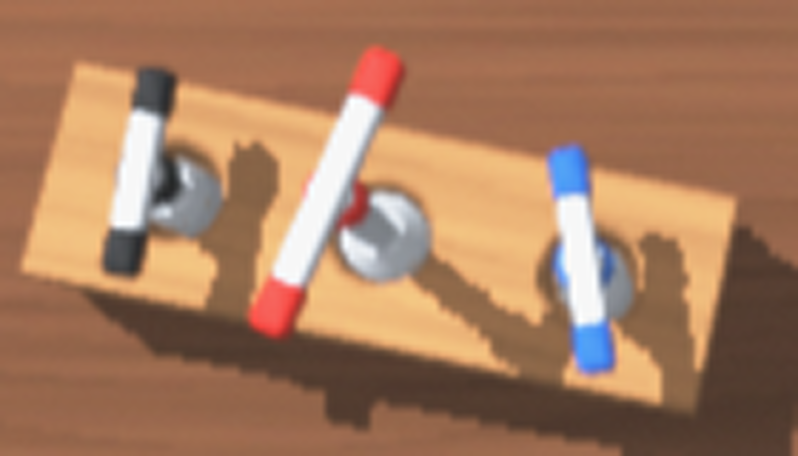

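View pics/c_top_buf.png

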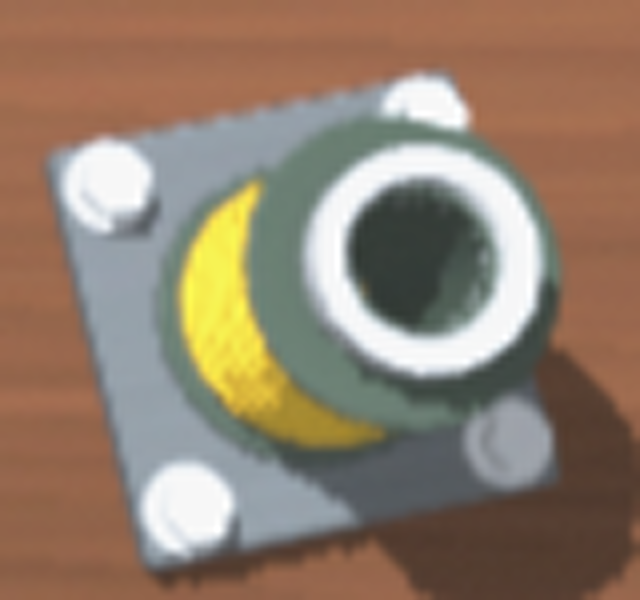

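View pics/c_sc_rack.png

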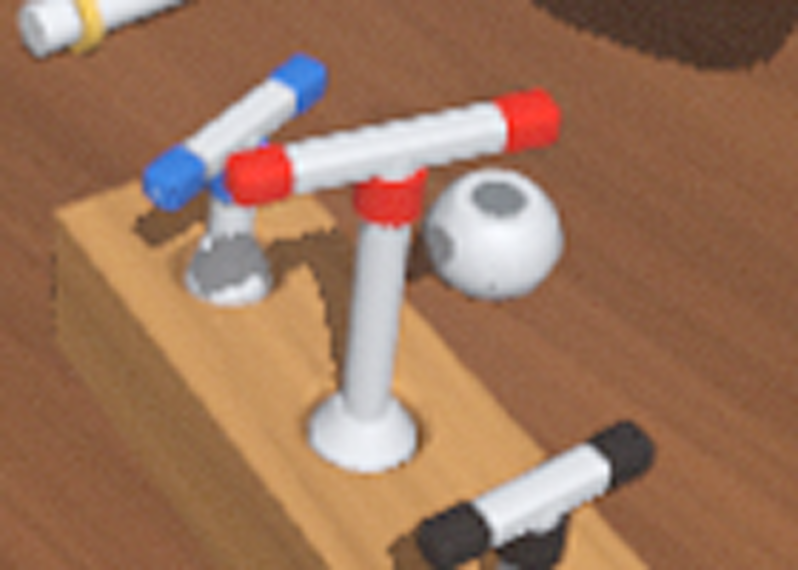

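View pics/c_sc_buf.png

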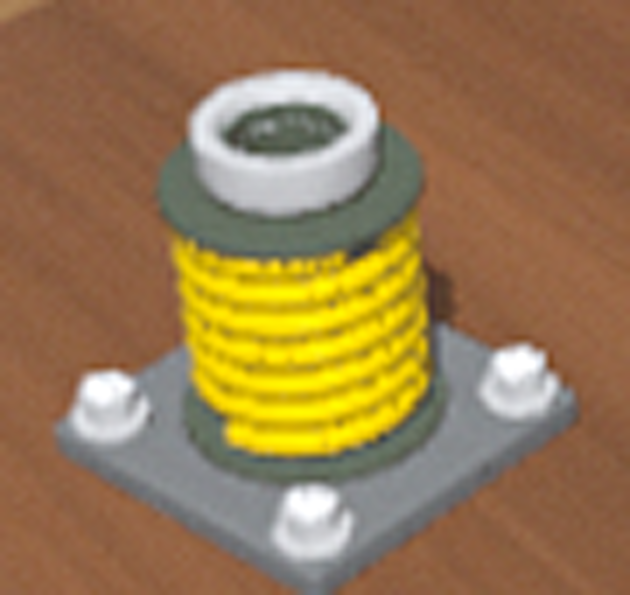

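```bash
cat > h.py <<'E'
import numpy as np, cv2, json
from bench import ctrl
from scipy.optimize import least_squares
def cam(n):
    m=ctrl.camera_model(n);K=np.array(m["K"]);E=np.linalg.inv(np.array(m["extrinsics"]));return K,E
def proj(n,P):
    K,E=cam(n);P=np.atleast_2d(P);c=P@E[:3,:3].T+E[:3,3];u=c@K.T;return u[:,:2]/u[:,2:]
def tri(obs):
    f=lambda X:np.concatenate([proj(n,X)[0]-np.array(uv) for n,uv in obs])
    r=least_squares(f,[.45,0,.1]);return r.x,np.abs(r.fun).max()
def circ(c,r,n=60):
    a=np.linspace(0,2*np.pi,n);return np.c_[c[0]+r*np.cos(a),c[1]+r*np.sin(a),np.full(n,c[2])]
def overlay(im,n,polys,x,y,w,h,k,o):
    c=cv2.resize(im[y:y+h,x:x+w],None,fx=k,fy=k,interpolation=cv2.INTER_CUBIC)
    for P,col in polys:
        u=(proj(n,P)-[x,y]+.5)*k-.5
        cv2.polylines(c,[np.round(u).astype(int)],False,col,1)
    cv2.imwrite(f"pics/{o}.png",c)
E
python3 - <<'E'
from h import *
t=lambda p:("top",((p[0]+.5)/p[2]-.5+p[3],(p[1]+.5)/p[2]-.5+p[4]))
s=lambda p:("scene",((p[0]+.5)/p[2]-.5+p[3],(p[1]+.5)/p[2]-.5+p[4]))
T=(5.7,185,185);S=(5.7,315,190)
print(tri([t((425,259,8,380,185)),s((285,120,7,215,130))]))
A=tri([t((380,52)+T),s((232,180)+S)]);B=tri([t((270,330)+T),s((556,118)+S)]);print(A,B)
C=tri([t((327,191)+T),s((395,148)+S)]);print(C)
E
```

```text
(array([ 0.53606809, -0.23085845,  0.13060132]), np.float64(0.13090851377194213))
(array([0.57328099, 0.14618314, 0.18330126]), np.float64(0.07421964795781832)) (array([0.47656551, 0.18174972, 0.17908073]), np.float64(0.5305466647654384))
(array([0.52467608, 0.16330568, 0.1807926 ]), np.float64(0.08396511560869158))
```

```bash
python3 - <<'E'
from h import *
def onz(n,uv,z):
    K,E=cam(n);M=np.linalg.inv(E);d=M[:3,:3]@np.linalg.inv(K)@[uv[0],uv[1],1];o=M[:3,3];return o+d*(z-o[2])/d[2]
T=lambda p:np.array([(p[0]+.5)/5.7-.5+185,(p[1]+.5)/5.7-.5+185])
co=[onz("top",T(p),.065) for p in[(75,62),(737,198),(693,413),(20,270)]]
for c in co:print(c)
m=np.mean(co,0);d=(co[1]+co[2]-co[0]-co[3])[:2];L=np.hypot(*d);print(m,L/2,np.degrees(np.arctan2(d[1],d[0])));d/=L
holes=[np.array([*(m[:2]+d*k*.085),.065]) for k in(-1,0,1)];print(holes)
b=np.array([.536,-.231,.13])
A=np.array([.5249,.1640,.180]);a=np.radians(-20.2);ux=np.array([np.cos(a),np.sin(a),0]);uy=np.array([-ux[1],ux[0],0])
polys=[(circ(h,.0195),(0,255,0)) for h in holes]+[(circ(b,.023),(0,0,255)),(circ(b,.0312),(255,0,255)),(circ([b[0],b[1],.001],.046),(255,255,0))]
for z in(-.006,.006):polys.append((np.array([A+ux*.052*i+uy*.006*j+[0,0,z] for i,j in[(1,1),(1,-1),(-1,-1),(-1,1),(1,1)]]),(0,255,255)))
polys.append((circ(A-[0,0,.120],.01715),(0,255,255)));polys.append((circ(A-[0,0,.02],.0075),(0,255,255)))
for n,R in(("top",[("r",185,185,140,80,5.7),("b",380,185,80,75,8)]),("scene",[("r",315,190,140,100,5.7),("b",215,130,90,85,7)])):
    im=cv2.imread(f"pics/{n}0.png")
    for r in R:overlay(im,n,polys,*r[1:],f"o1_{n}_{r[0]}")
E
```

```text
[0.5938871  0.28706308 0.065     ]
[0.53954599 0.02146602 0.065     ]
[0.45431326 0.03852009 0.065     ]
[0.5101743  0.30347759 0.065     ]
[0.52448016 0.16263169 0.065     ] 0.27093941293121754 -101.7341238690878
[array([0.54176665, 0.24585535, 0.065     ]), array([0.52448016, 0.16263169, 0.065     ]), array([0.50719367, 0.07940804, 0.065     ])]
```

View pics/o1_top_r.png

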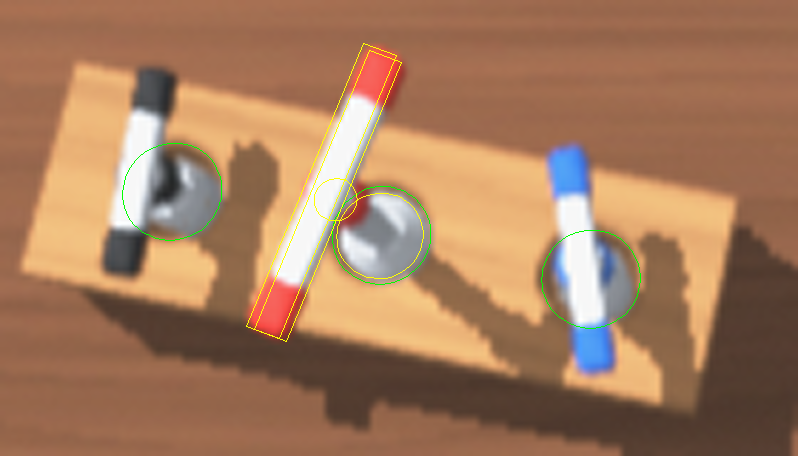

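View pics/o1_top_b.png

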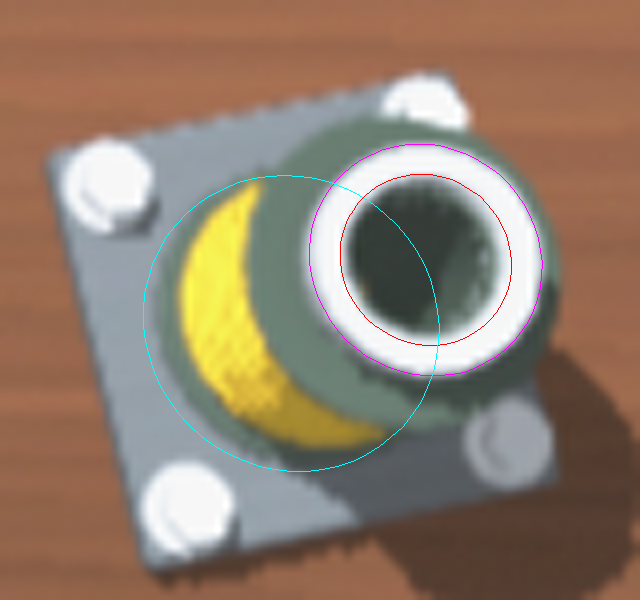

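View pics/o1_scene_r.png

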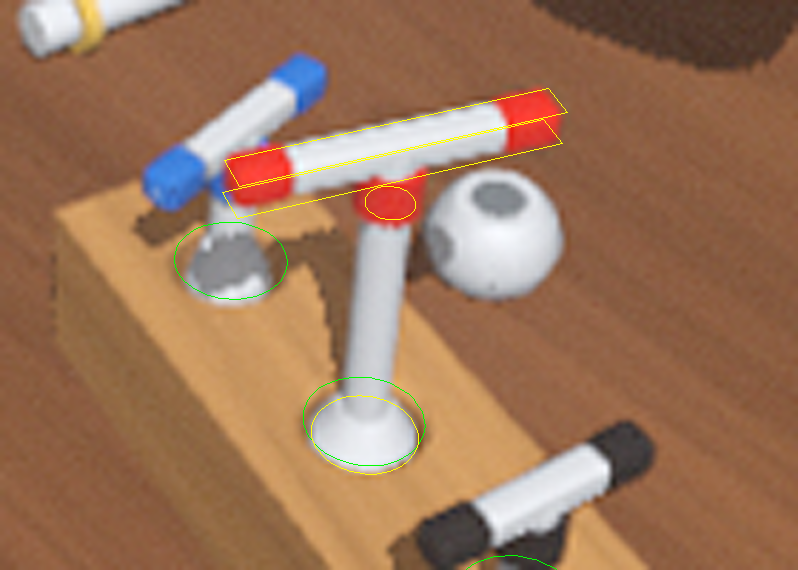

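View pics/o1_scene_b.png

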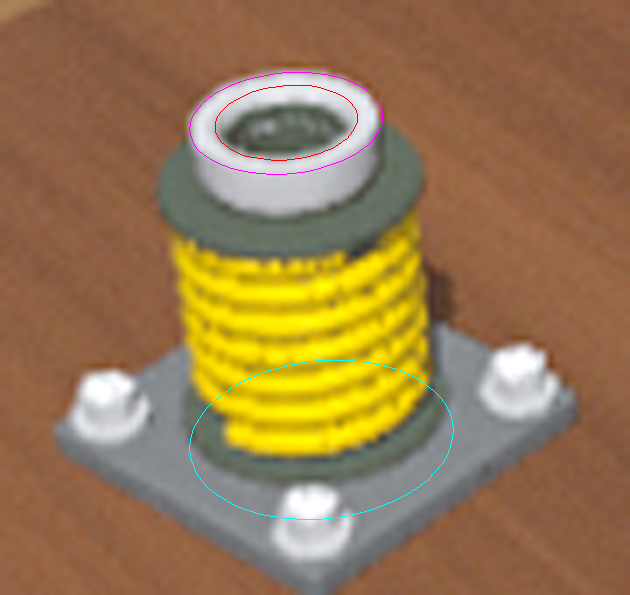

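send_rows --deltas '[{"angular": [0,0,0],"delta_pos": [0,0,-3.5],"fingers": -1},{"angular": [0,0,0],"delta_pos": [0,0,-3.5],"fingers": -1},{"angular": [0,0,-0.12],"delta_pos": [0,0,-3.5],"fingers": -1},{"angular": [0,0,-0.12],"delta_pos": [0,0,0],"fingers": -1},{"angular": [0,0,-0.12],"delta_pos": [0,0,0],"fingers": -1},{"angular": [0,0,-0.12],"delta_pos": [0,0,0],"fingers": -1},{"angular": [0,0,-0.12],"delta_pos": [0,0,0],"fingers": -1},{"angular": [0,0,-0.12],"delta_pos": [0,0,0],"fingers": -1},{"angular": [0,0,-0.12],"delta_pos": [0,0,0],"fingers": -1},{"angular": [0,0,-0.12],"delta_pos": [0,0,0],"fingers": -1}]'

```text
clock: 0.93
ee_pos: [0.2206, -0.4762, 0.3018]
orientation: [-2.403, -2.023, -0.0]
contact_force: [0.4, -0.3, -0.3]
grip_width: 0.998
```

```bash
cat >> h.py <<'E'
from scipy.spatial.transform import Rotation as Ro
def to(x=None,y=None,z=None,yaw=None):
    s=ctrl.get_state();R=Ro.from_rotvec(s["orientation"]);p=np.array(s["ee_pos"])
    X=R.as_matrix()[:,0];cy=np.degrees(np.arctan2(X[1],X[0]))
    t=np.array([p[i] if v is None else v for i,v in enumerate((x,y,z))])
    print("t",round(s["clock"],2),"pos",p.round(4),"yaw",cy.round(2),"tilt",np.degrees(np.arccos(-R.as_matrix()[2,2])).round(2),"j6",np.degrees(s["joints"][5]).round(1),"F",np.round(s["contact_force"],1),"M",np.round(s["wrist_torque"],2),"grip",round(s["grip_width"],3))
    print("delta tool cm",(R.inv().apply(t-p)*100).round(2))
    if yaw is not None:
        M=np.array([[np.cos(yaw),np.sin(yaw),0],[np.sin(yaw),-np.cos(yaw),0],[0,0,-1]]).T if 0 else None
        c,si=np.cos(np.radians(yaw)),np.sin(np.radians(yaw));T=np.array([[c,si,0],[si,-c,0],[0,0,-1]])
        print("rotvec tool",(R.inv()*Ro.from_matrix(T)).as_rotvec().round(3))
E
python3 -c "
from h import *
to(.5249,.1640,.30,159.8)"
```

```text
t 0.93 pos [ 0.2206 -0.4762  0.3018] yaw 80.2 tilt 0.04 j6 25.8 F [ 0.4 -0.3 -0.3] M [0.06 0.03 0.02] grip 0.998
delta tool cm [68.27 19.09  0.22]
rotvec tool [ 0.000e+00 -1.000e-03 -1.389e+00]
```

send_rows --deltas '[{"angular": [0,0,0],"delta_pos": [3.6,1.0,0],"fingers": -1},{"angular": [0,0,0],"delta_pos": [3.6,1.0,0],"fingers": -1},{"angular": [0,0,0],"delta_pos": [3.6,1.0,0],"fingers": -1},{"angular": [0,0,0],"delta_pos": [3.6,1.0,0],"fingers": -1},{"angular": [0,0,0],"delta_pos": [3.6,1.0,0],"fingers": -1},{"angular": [0,0,0],"delta_pos": [3.6,1.0,0],"fingers": -1},{"angular": [0,0,0],"delta_pos": [3.6,1.0,0],"fingers": -1},{"angular": [0,0,0],"delta_pos": [3.6,1.0,0],"fingers": -1},{"angular": [0,0,0],"delta_pos": [3.6,1.0,0],"fingers": -1},{"angular": [0,0,0],"delta_pos": [3.6,1.0,0],"fingers": -1}]'

```text
clock: 1.77
ee_pos: [0.3827, -0.1378, 0.3021]
orientation: [2.409, 2.016, 0.0]
contact_force: [1.1, -0.1, 0.2]
grip_width: 1.001
```

send_rows --deltas '[{"angular": [0,0,0],"delta_pos": [3.6,1.0,0],"fingers": -1},{"angular": [0,0,0],"delta_pos": [3.6,1.0,0],"fingers": -1},{"angular": [0,0,0],"delta_pos": [3.6,1.0,0],"fingers": -1},{"angular": [0,0,0],"delta_pos": [3.6,1.0,0],"fingers": -1},{"angular": [0,0,0],"delta_pos": [3.6,1.0,0],"fingers": -1},{"angular": [0,0,0],"delta_pos": [3.6,1.0,0],"fingers": -1},{"angular": [0,0,0],"delta_pos": [3.6,1.0,0],"fingers": -1},{"angular": [0,0,0],"delta_pos": [3.6,1.0,0],"fingers": -1},{"angular": [0,0,-0.12],"delta_pos": [3.4,1.0,0],"fingers": -1},{"angular": [0,0,-0.12],"delta_pos": [0,0,0],"fingers": -1}]'

```text
clock: 2.6
ee_pos: [0.5292, 0.166, 0.3005]
orientation: [-2.139, -2.298, 0.001]
contact_force: [2.3, 0.2, 0.1]
grip_width: 1.002
```

send_rows --deltas '[{"angular": [0,0,-0.12],"delta_pos": [0,0,0],"fingers": -1},{"angular": [0,0,-0.12],"delta_pos": [0,0,0],"fingers": -1},{"angular": [0,0,-0.12],"delta_pos": [0,0,0],"fingers": -1},{"angular": [0,0,-0.12],"delta_pos": [0,0,0],"fingers": -1},{"angular": [0,0,-0.12],"delta_pos": [0,0,0],"fingers": -1},{"angular": [0,0,-0.12],"delta_pos": [0,0,0],"fingers": -1},{"angular": [0,0,-0.12],"delta_pos": [0,0,0],"fingers": -1},{"angular": [0,0,-0.12],"delta_pos": [0,0,0],"fingers": -1},{"angular": [0,0,-0.12],"delta_pos": [0,0,0],"fingers": -1},{"angular": [0,0,-0.07],"delta_pos": [0,0,0],"fingers": -1}]'

```text
clock: 3.43
ee_pos: [0.5277, 0.1615, 0.3018]
orientation: [-0.549, -3.093, 0.0]
contact_force: [-0.0, -0.2, 0.2]
grip_width: 0.995
```

```bash
python3 -c "
from h import *
to(.5249,.1640,.1755,159.8)
for n in('top','scene'):cv2.imwrite(f'pics/{n}1.png',ctrl.read_camera(n)[:,:,::-1])"
```

```text
t 3.43 pos [0.5277 0.1615 0.3018] yaw 159.88 tilt 0.04 j6 28.7 F [-0.  -0.2  0.2] M [0.   0.02 0.01] grip 0.995
delta tool cm [ 0.34  0.15 12.63]
rotvec tool [-0.    -0.001  0.001]
```

View pics/scene1.png

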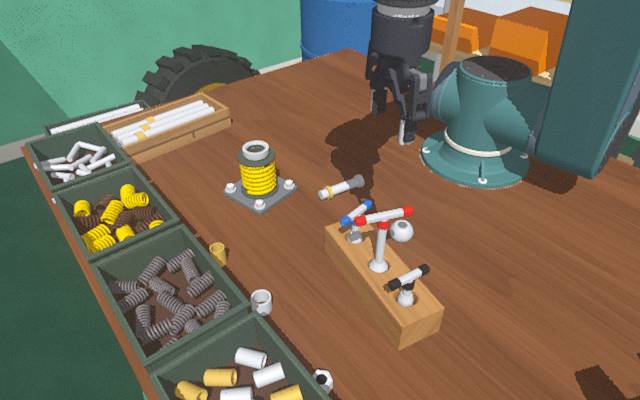

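```bash
python3 -c "
from h import *
s=ctrl.get_state();print(s['joints'].round(3),s['ee_pos'],s['clock']);print(proj('scene',s['ee_pos']),proj('top',s['ee_pos']))
for n in('top','scene'):cv2.imwrite(f'pics/{n}2.png',ctrl.read_camera(n)[:,:,::-1])"
```

```text
[ 0.149  0.307  0.297  1.561 -0.     0.506] [0.52767605 0.16149217 0.30183969] 3.5333
[[388.2369371  154.44393256]] [[229.70604556 205.53088611]]
```

View pics/scene2.png

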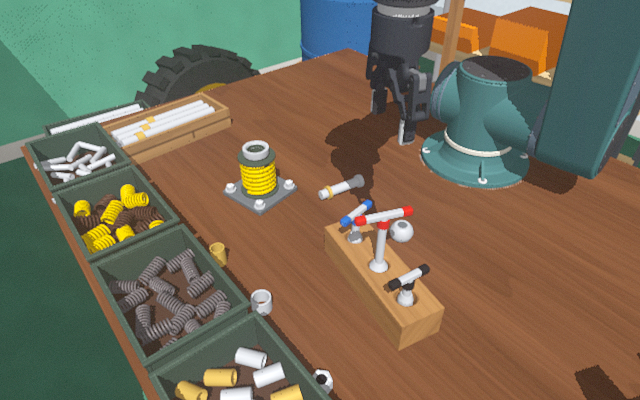

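View pics/top2.png

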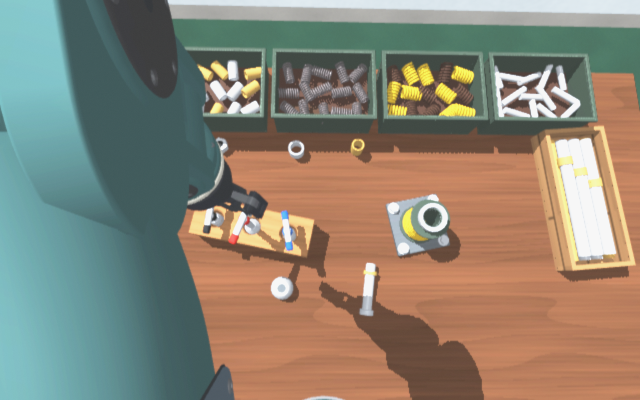

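```bash
python3 -c "
from h import *
s=ctrl.get_state();p=s['ee_pos'];R=Ro.from_rotvec(s['orientation']).as_matrix()
im=cv2.imread('pics/scene2.png')
L=[]
for b in(0,-.013,-.032):
  for w in(.0425,-.0425): L.append((np.array([p+R@[.011,w,b],p+R@[-.011,w,b]]),(0,255,255)))
  L.append((np.array([p+R@[0,.0425,b],p+R@[0,-.0425,b]]),(0,255,0)))
overlay(im,'scene',L,345,50,110,110,5,'o2')"
```

```text
(no output)
```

View pics/o2.png

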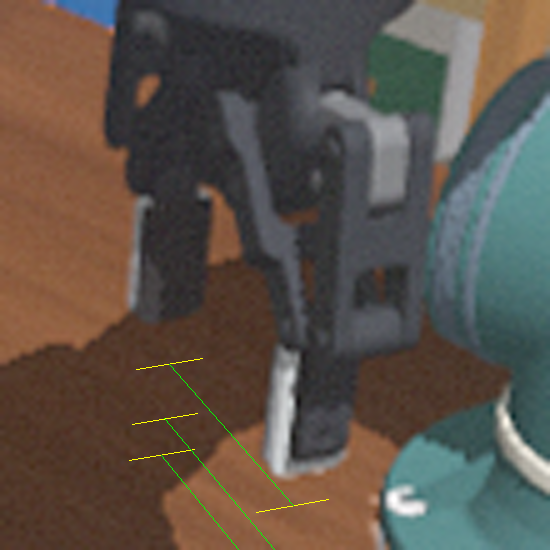

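send_rows --deltas '[{"angular": [0,0,0],"delta_pos": [0.34,0.15,0],"fingers": 0.72},{"angular": [0,0,0],"delta_pos": [0,0,0],"fingers": 0.72},{"angular": [0,0,0],"delta_pos": [0,0,0],"fingers": 0.72},{"angular": [0,0,0],"delta_pos": [0,0,0],"fingers": 0.72},{"angular": [0,0,0],"delta_pos": [0,0,0],"fingers": 0.72},{"angular": [0,0,0],"delta_pos": [0,0,0],"fingers": 0.72},{"angular": [0,0,0],"delta_pos": [0,0,0],"fingers": 0.72},{"angular": [0,0,0],"delta_pos": [0,0,0],"fingers": 0.72}]'

```text
clock: 4.3
ee_pos: [0.5251, 0.1641, 0.3021]
orientation: [-0.559, -3.091, 0.0]
contact_force: [-0.4, -0.6, 0.2]
grip_width: 0.139
```

```bash
python3 -c "
from h import *
to(.5249,.1640,.1755,159.8)
s=ctrl.get_state();p=s['ee_pos'];R=Ro.from_rotvec(s['orientation']).as_matrix()
im=ctrl.read_camera('scene')[:,:,::-1].copy();t=ctrl.read_camera('top')[:,:,::-1].copy()
L=[]
for b in(0,-.019,-.038):
  for w in(.0065,-.0065): L.append((np.array([p+R@[.011,w,b],p+R@[-.011,w,b]]),(0,255,255)))
overlay(im,'scene',L,345,50,110,120,5,'o3')
overlay(t,'top',L,185,150,120,100,6,'o3t')"
```

```text
t 4.3 pos [0.5251 0.1641 0.3021] yaw 159.49 tilt 0.0 j6 29.4 F [-0.4 -0.6  0.2] M [ 0.01 -0.02 -0.06] grip 0.139
delta tool cm [ 0.02 -0.02 12.66]
rotvec tool [-0.    -0.    -0.005]
```

View pics/o3.png

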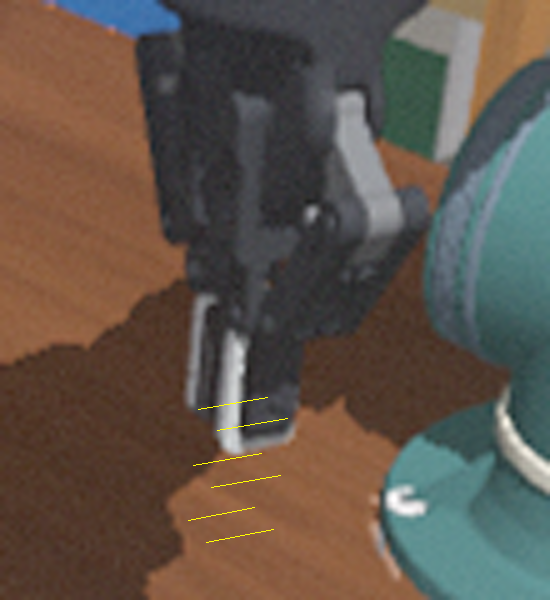

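View pics/o3t.png

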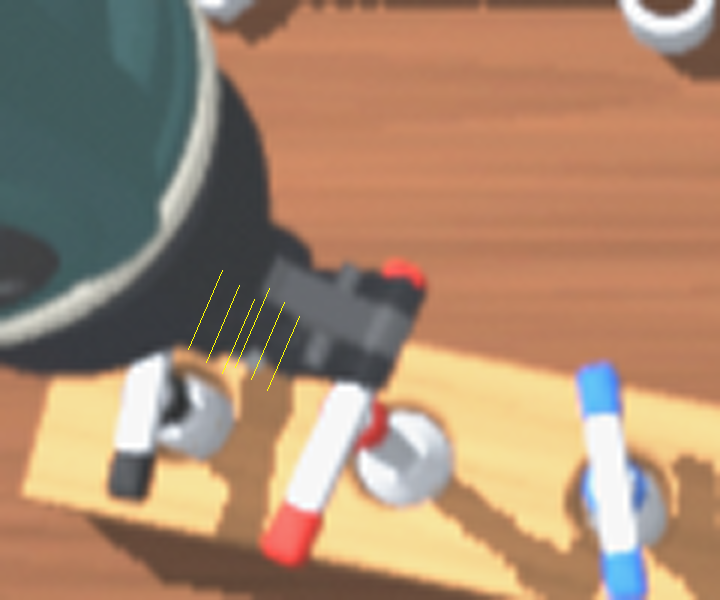

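```bash
python3 -c "
from h import *
s=ctrl.get_state();p=s['ee_pos'];R=Ro.from_rotvec(s['orientation']).as_matrix()
im=ctrl.read_camera('scene')[:,:,::-1].copy();t=ctrl.read_camera('top')[:,:,::-1].copy()
L=[]
for b,c in((-.073,(0,255,255)),(-.11,(0,255,0))):
  L.append((np.array([p+R@[x*.0425,y*.038,b] for x,y in((1,1),(1,-1),(-1,-1),(-1,1),(1,1))]),c))
L.append((np.array([p,p+R@[0,0,-.15]]),(0,0,255)))
overlay(im,'scene',L,345,0,110,160,4,'o4')
overlay(t,'top',L,185,150,120,100,6,'o4t')"
```

```text
(no output)
```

View pics/o4.png

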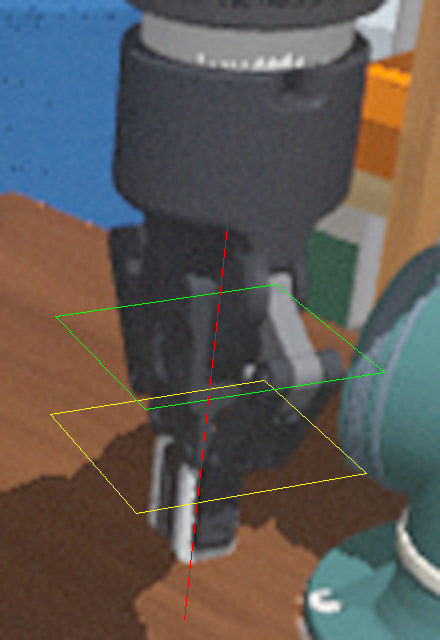

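View pics/o4t.png

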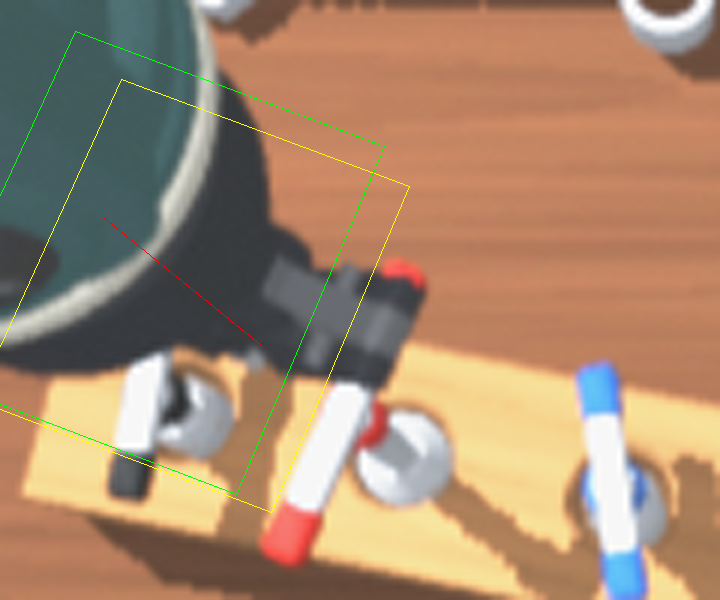

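send_rows --deltas '[{"angular": [0,0,0],"delta_pos": [0,0,0],"fingers": 0},{"angular": [0,0,0],"delta_pos": [0,0,0],"fingers": 0},{"angular": [0,0,0],"delta_pos": [0,0,0],"fingers": 0},{"angular": [0,0,0],"delta_pos": [0,0,3],"fingers": 0},{"angular": [0,0,0],"delta_pos": [0,0,3],"fingers": 0},{"angular": [0,0,0],"delta_pos": [0,0,3],"fingers": 0},{"angular": [0,0,0],"delta_pos": [0,0,1.5],"fingers": 0},{"angular": [0,0,0],"delta_pos": [0,0,1.0],"fingers": 0},{"angular": [0,0,0],"delta_pos": [0,0,1.0],"fingers": 0}]'

```text
clock: 5.25
ee_pos: [0.5247, 0.164, 0.1761]
orientation: [-0.559, -3.091, 0.0]
contact_force: [-0.8, 0.0, -0.6]
grip_width: 0.497
```

```bash
python3 -c "
from h import *
to(.5249,.1640,.1755,159.8)
im=ctrl.read_camera('scene')[:,:,::-1].copy();t=ctrl.read_camera('top')[:,:,::-1].copy()
s=ctrl.get_state();p=s['ee_pos'];R=Ro.from_rotvec(s['orientation']).as_matrix()
L=[(np.array([p,p+R@[0,0,-.15]]),(0,0,255))]
for w in(.0215,-.0215): L.append((np.array([p+R@[.011,w,0],p+R@[-.011,w,0]]),(0,255,255)))
overlay(im,'scene',L,330,110,120,100,6,'o5')
overlay(t,'top',L,185,150,120,100,6,'o5t')"
```

```text
t 5.25 pos [0.5247 0.164  0.1761] yaw 159.5 tilt 0.05 j6 29.4 F [-0.8  0.  -0.6] M [-0.01 -0.   -0.01] grip 0.497
delta tool cm [-0.02  0.    0.06]
rotvec tool [-0.    -0.001 -0.005]
```

View pics/o5.png

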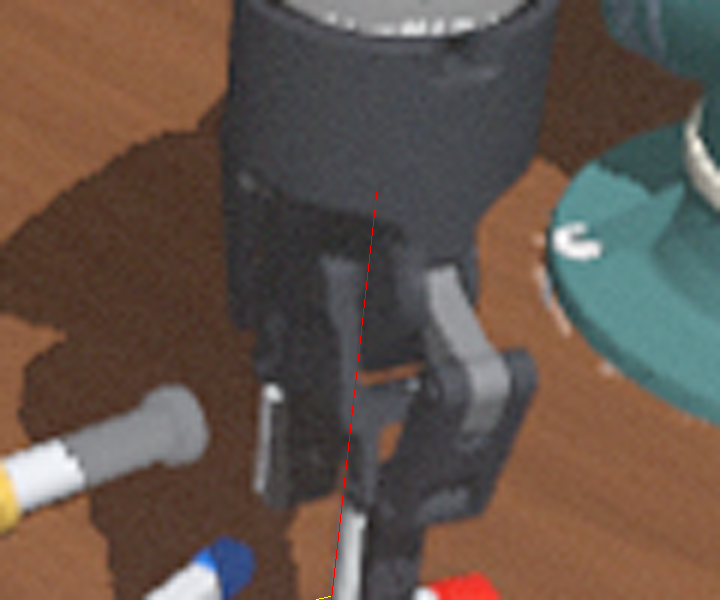

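View pics/o5t.png

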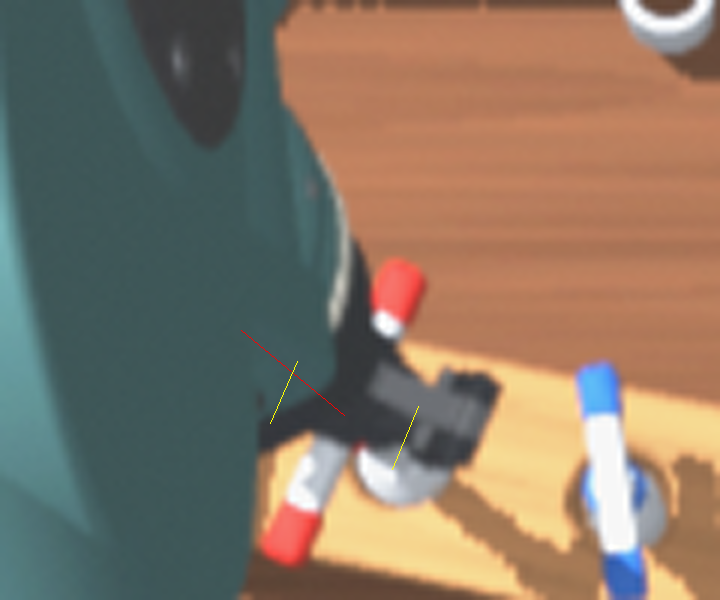

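```bash
python3 -c "
from h import *
im=ctrl.read_camera('scene')[:,:,::-1].copy()
s=ctrl.get_state();p=s['ee_pos'];R=Ro.from_rotvec(s['orientation']).as_matrix()
L=[(np.array([p,p+R@[0,0,-.15]]),(0,0,255))]
for w in(.0215,-.0215): L.append((np.array([p+R@[.011,w,0],p+R@[-.011,w,0]]),(0,255,255)))
overlay(im,'scene',L,330,170,100,80,8,'o6')"
```

```text
(no output)
```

View pics/o6.png

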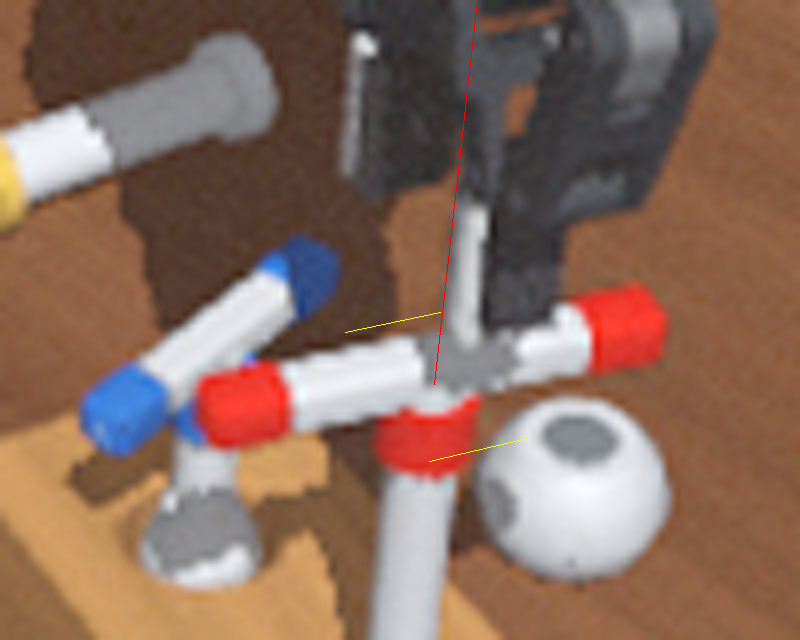

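send_rows --deltas '[{"angular": [0,0,-0.005],"delta_pos": [0,0,1.0],"fingers": 0},{"angular": [0,0,0],"delta_pos": [0,0,1.0],"fingers": 0},{"angular": [0,0,0],"delta_pos": [0,0,0.6],"fingers": 0},{"angular": [0,0,0],"delta_pos": [0,0,0],"fingers": 0}]'

```text
clock: 5.73
ee_pos: [0.5248, 0.1641, 0.1507]
orientation: [-0.551, -3.092, 0.0]
contact_force: [-0.2, -0.1, -0.7]
grip_width: 0.5
```

```bash
python3 -c "
from h import *
to(.5249,.1640,.1755,159.8)
im=ctrl.read_camera('scene')[:,:,::-1].copy()
s=ctrl.get_state();p=s['ee_pos'];R=Ro.from_rotvec(s['orientation']).as_matrix()
overlay(im,'scene',[],330,170,100,80,8,'o7')"
```

```text
t 5.73 pos [0.5248 0.1641 0.1507] yaw 159.78 tilt 0.05 j6 29.1 F [-0.2 -0.1 -0.7] M [-0.02 -0.02 -0.01] grip 0.5
delta tool cm [-0.01 -0.   -2.48]
rotvec tool [-0.    -0.001 -0.   ]
```

View pics/o7.png

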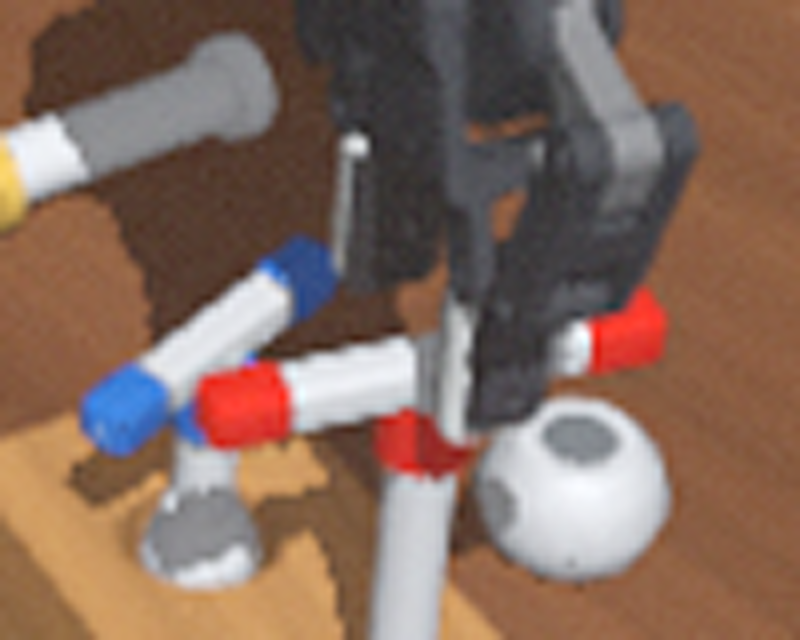

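send_rows --deltas '[{"angular": [0,0,0],"delta_pos": [0.2,0,0.9],"fingers": 0},{"angular": [0,0,0],"delta_pos": [0,0,0],"fingers": 0.4},{"angular": [0,0,0],"delta_pos": [0,0,0],"fingers": 0.6},{"angular": [0,0,0],"delta_pos": [0,0,0],"fingers": 1},{"angular": [0,0,0],"delta_pos": [0,0,0],"fingers": 1},{"angular": [0,0,0],"delta_pos": [0,0,0],"fingers": 1},{"angular": [0,0,0],"delta_pos": [0,0,0],"fingers": 1},{"angular": [0,0,0],"delta_pos": [0,0,0],"fingers": 1}]'

```text
clock: 6.45
ee_pos: [0.5234, 0.1648, 0.1423]
orientation: [0.551, 3.092, 0.0]
contact_force: [-0.4, -0.9, 2.4]
grip_width: 0.123
```

```bash
python3 -c "
from h import *
to(.5249,.1640,.1755,159.8)
im=ctrl.read_camera('scene')[:,:,::-1].copy()
overlay(im,'scene',[],330,170,100,80,8,'o8')"
```

```text
t 6.45 pos [0.5234 0.1648 0.1423] yaw 159.78 tilt 0.03 j6 29.2 F [-0.4 -0.9  2.4] M [-0.16  0.08 -0.05] grip 0.123
delta tool cm [-0.17 -0.02 -3.32]
rotvec tool [ 0.  0. -0.]
```

View pics/o8.png

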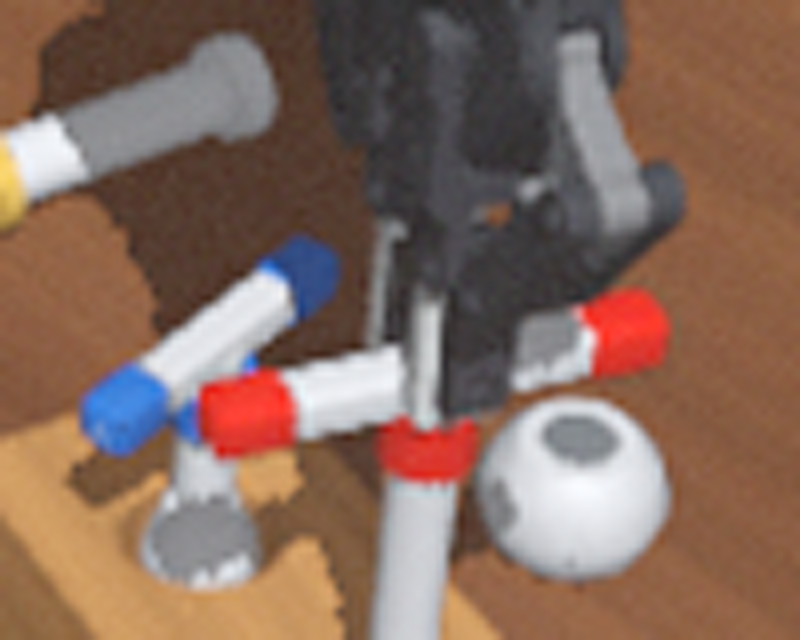

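send_rows --deltas '[{"angular": [0,0,0],"delta_pos": [0,0,-0.5],"fingers": 1},{"angular": [0,0,0],"delta_pos": [0,0,-1],"fingers": 1},{"angular": [0,0,0],"delta_pos": [0,0,-1],"fingers": 1},{"angular": [0,0,0],"delta_pos": [0,0,-1],"fingers": 1},{"angular": [0,0,0],"delta_pos": [0,0,-1.5],"fingers": 1},{"angular": [0,0,0],"delta_pos": [0,0,-2],"fingers": 1},{"angular": [0,0,0],"delta_pos": [0,0,-2],"fingers": 1},{"angular": [0,0,0],"delta_pos": [0,0,-2.5],"fingers": 1},{"angular": [0,0,0],"delta_pos": [0,0,-2.5],"fingers": 1},{"angular": [0,0,0],"delta_pos": [0,0,-1.5],"fingers": 1}]'

```text
clock: 7.33
ee_pos: [0.5232, 0.1649, 0.2994]
orientation: [0.551, 3.092, 0.001]
contact_force: [1.5, 0.2, -3.9]
grip_width: 0.12
```

```bash
python3 -c "
from h import *
to(.536,-.231,.3,159.8)
im=ctrl.read_camera('scene')[:,:,::-1].copy();cv2.imwrite('pics/s9.png',im)
t=ctrl.read_camera('top')[:,:,::-1].copy();cv2.imwrite('pics/t9.png',t)"
```

```text
t 7.33 pos [0.5232 0.1649 0.2994] yaw 159.79 tilt 0.08 j6 29.2 F [ 1.5  0.2 -3.9] M [-0.05 -0.14 -0.04] grip 0.12
delta tool cm [-14.88 -36.71  -0.07]
rotvec tool [ 0.001  0.001 -0.   ]
```

View pics/s9.png

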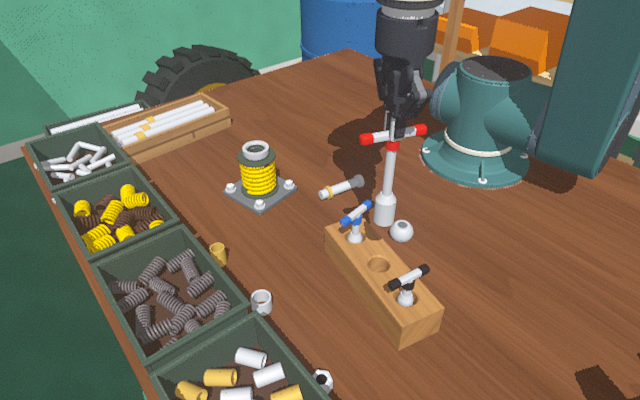

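```bash
cat >> h.py <<'E'
def wmodel(p,yaw,tilt=None):
    c,s=np.cos(np.radians(yaw)),np.sin(np.radians(yaw));R=np.array([[c,-s,0],[s,c,0],[0,0,1]])
    if tilt is not None:R=Ro.from_rotvec(tilt).as_matrix()@R
    f=lambda Q:p+np.atleast_2d(Q)@R.T
    L=[]
    for z in(-.006,.006):L.append((f([[.052*i,.006*j,z] for i,j in[(1,1),(1,-1),(-1,-1),(-1,1),(1,1)]]),(0,255,255)))
    for z,r in((-.165,.01715),(-.125,.01715),(-.018,.0075)):L.append((f(circ([0,0,z],r)),(255,0,255)))
    for x in(-.0075,.0075):L.append((f([[x,0,-.01],[x,0,-.11]]),(0,255,0)))
    return L
E
python3 -c "
from h import *
p=ctrl.get_state()['ee_pos']+np.array([.0015,-.0008,.038])
L=wmodel(p,159.8)
overlay(cv2.imread('pics/s9.png'),'scene',L,340,110,110,125,5,'o9')
overlay(cv2.imread('pics/t9.png'),'top',L,180,150,110,110,5,'o9t')"
```

```text
(no output)
```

View pics/o9.png

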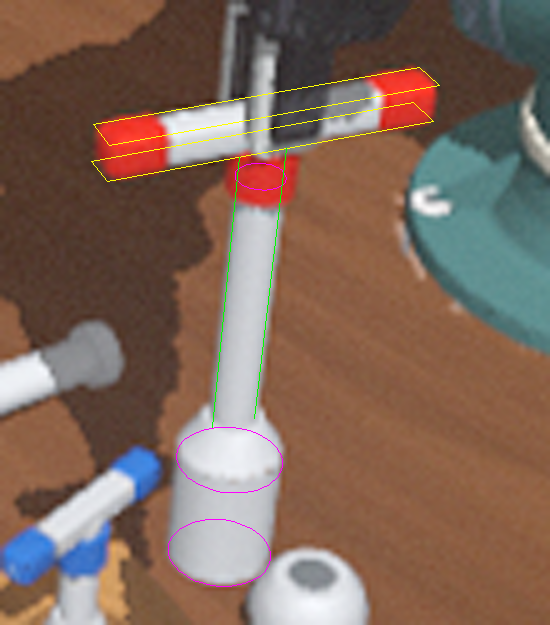

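View pics/o9t.png

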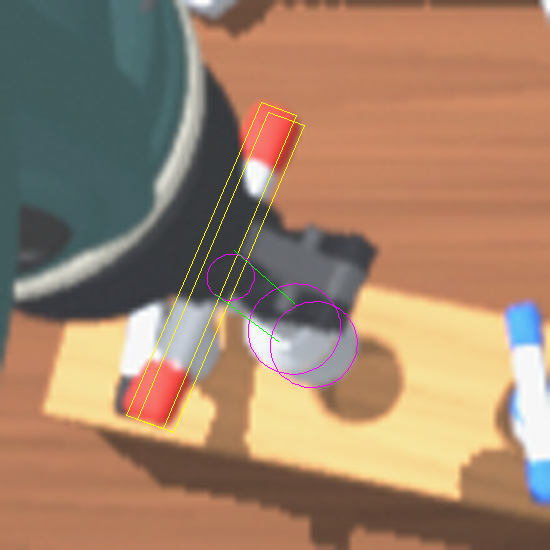

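send_rows --deltas '[{"angular": [0,0,0],"delta_pos": [-0.5,-1.3,0],"fingers": 1},{"angular": [0,0,0],"delta_pos": [-1.1,-2.7,0],"fingers": 1},{"angular": [0,0,0],"delta_pos": [-1.1,-2.8,0],"fingers": 1},{"angular": [0,0,0],"delta_pos": [-1.1,-2.8,0],"fingers": 1},{"angular": [0,0,0],"delta_pos": [-1.1,-2.8,0],"fingers": 1},{"angular": [0,0,0],"delta_pos": [-1.1,-2.8,0],"fingers": 1},{"angular": [0,0,0],"delta_pos": [-1.1,-2.8,0],"fingers": 1},{"angular": [0,0,0],"delta_pos": [-1.1,-2.8,0],"fingers": 1},{"angular": [0,0,0],"delta_pos": [-1.1,-2.8,0],"fingers": 1},{"angular": [0,0,0],"delta_pos": [-1.1,-2.8,0],"fingers": 1}]'

```text
clock: 8.27
ee_pos: [0.529, -0.1202, 0.2956]
orientation: [-0.551, -3.091, -0.001]
contact_force: [1.7, 0.1, -3.6]
grip_width: 0.122
```

send_rows --deltas '[{"angular": [0,0,0],"delta_pos": [-1.1,-2.8,0],"fingers": 1},{"angular": [0,0,0],"delta_pos": [-1.1,-2.8,0],"fingers": 1},{"angular": [0,0,0],"delta_pos": [-1.1,-2.8,0],"fingers": 1},{"angular": [0,0,0],"delta_pos": [-0.9,-1.7,0],"fingers": 1},{"angular": [0,0,0],"delta_pos": [0,0,0],"fingers": 1},{"angular": [0,0,0],"delta_pos": [0,0,0],"fingers": 1}]'

```text
clock: 8.77
ee_pos: [0.5337, -0.2288, 0.2953]
orientation: [-0.553, -3.09, -0.002]
contact_force: [0.3, 0.5, -4.3]
grip_width: 0.122
```

```bash
python3 -c "
from h import *
to(.5345,-.2302,.3,159.8)
im=ctrl.read_camera('scene')[:,:,::-1].copy();t=ctrl.read_camera('top')[:,:,::-1].copy()
p=ctrl.get_state()['ee_pos']+np.array([.0015,-.0008,.038])
L=wmodel(p,159.8);b=np.array([.536,-.231,.13]);L+=[(circ(b,.023),(0,0,255)),(circ(b,.0312),(255,255,0))]
overlay(im,'scene',L,215,40,110,130,4.6,'o10')
overlay(t,'top',L,370,150,110,110,5,'o10t')"
```

```text
t 8.77 pos [ 0.5337 -0.2288  0.2953] yaw 159.69 tilt 0.15 j6 -10.9 F [ 0.3  0.5 -4.3] M [ 0.01 -0.07  0.02] grip 0.122
delta tool cm [-0.12 -0.1  -0.47]
rotvec tool [ 0.001 -0.003 -0.002]
```

View pics/o10.png

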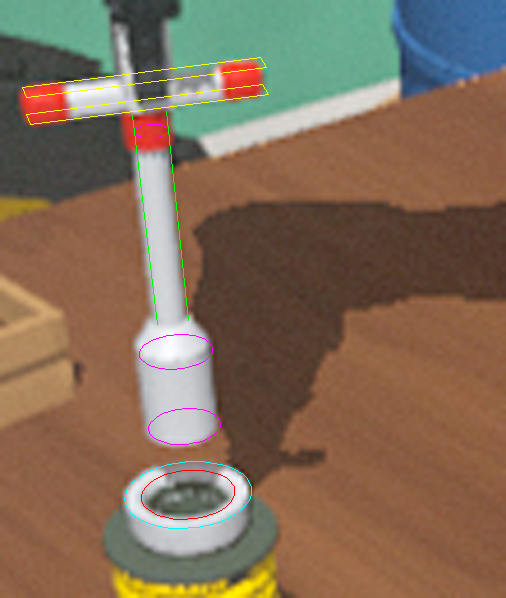

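View pics/o10t.png

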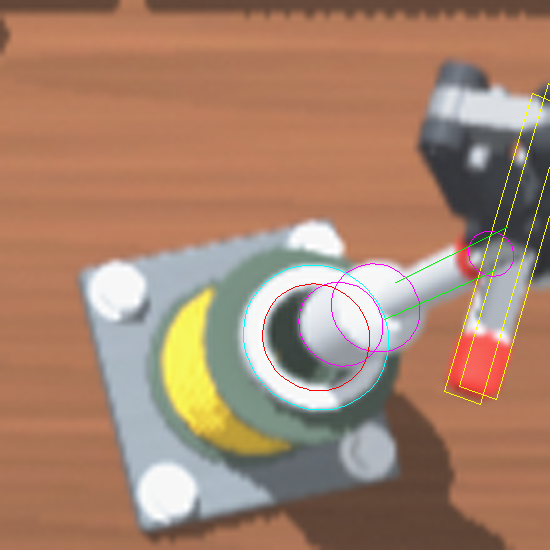

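send_rows --deltas '[{"angular": [0,0,0],"delta_pos": [0,0,1],"fingers": 1},{"angular": [0,0,0],"delta_pos": [0,0,1],"fingers": 1},{"angular": [0,0,0],"delta_pos": [0,0,1],"fingers": 1},{"angular": [0,0,0],"delta_pos": [0,0,0.6],"fingers": 1},{"angular": [0,0,0],"delta_pos": [0,0,0.3],"fingers": 1},{"angular": [0,0,0],"delta_pos": [0,0,0.3],"fingers": 1},{"angular": [0,0,0],"delta_pos": [0,0,0.1],"fingers": 1}]'

```text
clock: 9.45
ee_pos: [0.5341, -0.2278, 0.254]
orientation: [-0.551, -3.093, -0.0]
contact_force: [0.3, -0.1, -3.7]
grip_width: 0.117
```

```bash
python3 -c "
from h import *
to(.5342,-.2296,.243,159.8)
im=ctrl.read_camera('scene')[:,:,::-1].copy();t=ctrl.read_camera('top')[:,:,::-1].copy()
p=ctrl.get_state()['ee_pos']+np.array([.0015,-.0008,.038])
L=wmodel(p,159.8);b=np.array([.536,-.231,.13]);L+=[(circ(b,.023),(0,0,255)),(circ(b,.0312),(255,255,0))]
overlay(im,'scene',L,215,70,100,100,6,'o11')
overlay(t,'top',L,390,160,90,80,8,'o11t')"
```

```text
t 9.45 pos [ 0.5341 -0.2278  0.254 ] yaw 159.81 tilt 0.0 j6 -10.9 F [ 0.3 -0.1 -3.7] M [ 0.    0.04 -0.04] grip 0.117
delta tool cm [-0.07 -0.17  1.1 ]
rotvec tool [ 0. -0.  0.]
```

View pics/o11.png

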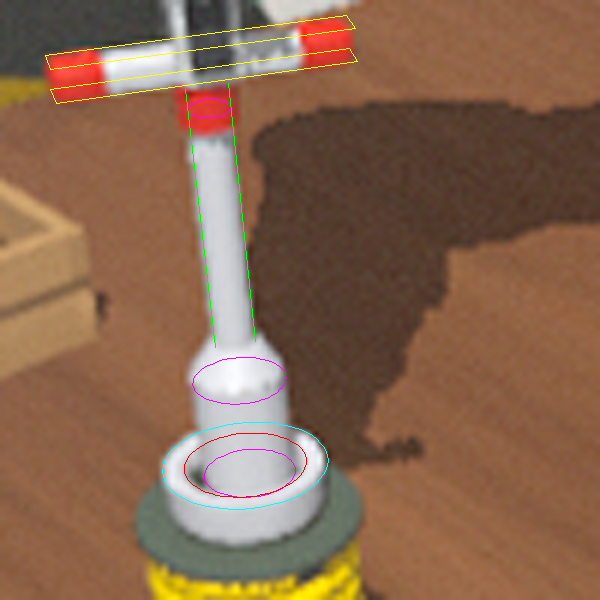

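View pics/o11t.png

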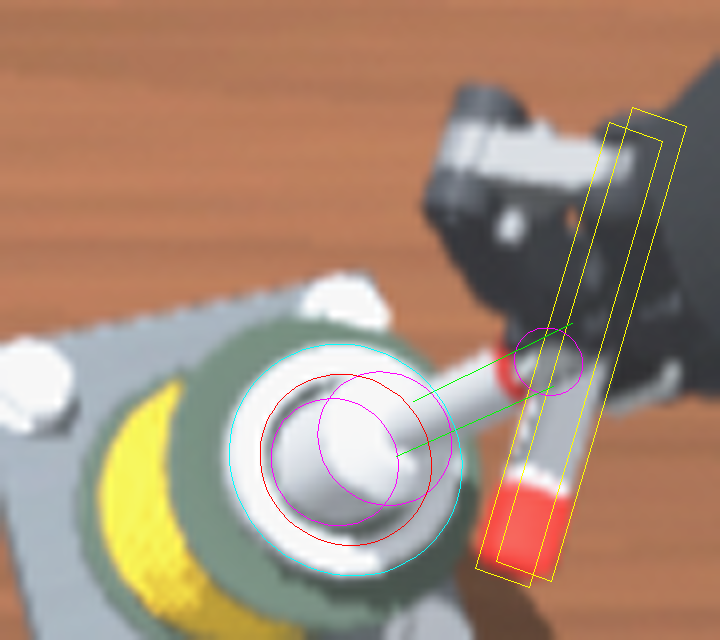

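send_rows --deltas '[{"angular": [0,0,0],"delta_pos": [-0.07,-0.18,0],"fingers": 1},{"angular": [0,0,0],"delta_pos": [0,0,0.2],"fingers": 1},{"angular": [0,0,0],"delta_pos": [0,0,0.2],"fingers": 1},{"angular": [0,0,0],"delta_pos": [0,0,0.2],"fingers": 1},{"angular": [0,0,0],"delta_pos": [0,0,0],"fingers": 1}]'

```text
clock: 9.97
ee_pos: [0.534, -0.23, 0.2476]
orientation: [-0.551, -3.092, -0.0]
contact_force: [-0.4, 0.0, -4.8]
grip_width: 0.125
```

```bash
python3 -c "
from h import *
to(.5342,-.2296,.243,159.8)"
```

```text
t 9.97 pos [ 0.534  -0.23    0.2476] yaw 159.78 tilt 0.03 j6 -11.1 F [-0.4  0.  -4.8] M [-0.02  0.07  0.01] grip 0.125
delta tool cm [-0.    0.05  0.46]
rotvec tool [ 0.    -0.001 -0.   ]
```

send_rows --deltas '[{"angular": [0,0,0],"delta_pos": [0,0,0.2],"fingers": 1},{"angular": [0,0,0],"delta_pos": [0,0,0.2],"fingers": 1},{"angular": [0,0,0],"delta_pos": [0,0,0.2],"fingers": 1},{"angular": [0,0,0],"delta_pos": [0,0,0],"fingers": 1}]'

```text
clock: 10.3
ee_pos: [0.534, -0.23, 0.2416]
orientation: [-0.551, -3.092, -0.0]
contact_force: [0.2, -0.1, -3.7]
grip_width: 0.12
```

```bash
python3 -c "
from h import *
to(.5342,-.2296,.243,159.8)"
```

```text
t 10.3 pos [ 0.534  -0.23    0.2416] yaw 159.79 tilt 0.04 j6 -11.1 F [ 0.2 -0.1 -3.7] M [-0.02  0.04  0.03] grip 0.12
delta tool cm [-0.    0.04 -0.14]
rotvec tool [ 0.    -0.001 -0.   ]
```

send_rows --deltas '[{"angular": [0,0,0],"delta_pos": [0,0,0.2],"fingers": 1},{"angular": [0,0,0],"delta_pos": [0,0,0.2],"fingers": 1},{"angular": [0,0,0],"delta_pos": [0,0,0.2],"fingers": 1},{"angular": [0,0,0],"delta_pos": [0,0,0.2],"fingers": 1}]'

```text
clock: 10.63
ee_pos: [0.5342, -0.2301, 0.2339]
orientation: [0.551, 3.093, 0.0]
contact_force: [-0.3, -0.9, -4.0]
grip_width: 0.124
```

```bash
python3 -c "
from h import *
to(.5342,-.2296,.243,159.8)"
```

```text
t 10.63 pos [ 0.5342 -0.2301  0.2339] yaw 159.79 tilt 0.0 j6 -11.1 F [-0.3 -0.9 -4. ] M [-0.04  0.02  0.01] grip 0.124
delta tool cm [ 0.01  0.05 -0.91]
rotvec tool [ 0.  0. -0.]
```

send_rows --deltas '[{"angular": [0,0,0],"delta_pos": [0,0,0.3],"fingers": 1},{"angular": [0,0,0],"delta_pos": [0,0,0.3],"fingers": 1},{"angular": [0,0,0],"delta_pos": [0,0,0.3],"fingers": 1},{"angular": [0,0,0],"delta_pos": [0,0,0.3],"fingers": 1},{"angular": [0,0,0],"delta_pos": [0,0,0.3],"fingers": 1},{"angular": [0,0,0],"delta_pos": [0,0,0.3],"fingers": 1}]'

```text
clock: 11.13
ee_pos: [0.5341, -0.2301, 0.2157]
orientation: [-0.551, -3.093, 0.0]
contact_force: [-0.2, -0.3, -3.5]
grip_width: 0.119
```

```bash
python3 -c "
from h import *
to(.5342,-.2296,.243,159.8)"
```

```text
t 11.13 pos [ 0.5341 -0.2301  0.2157] yaw 159.78 tilt 0.0 j6 -11.1 F [-0.2 -0.3 -3.5] M [-0.02 -0.01 -0.02] grip 0.119
delta tool cm [ 0.01  0.05 -2.73]
rotvec tool [-0. -0. -0.]
```

send_rows --deltas '[{"angular": [0,0,0],"delta_pos": [0,0,0.4],"fingers": 1},{"angular": [0,0,0],"delta_pos": [0,0,0.4],"fingers": 1},{"angular": [0,0,0],"delta_pos": [0,0,0.4],"fingers": 1},{"angular": [0,0,0],"delta_pos": [0,0,0.4],"fingers": 1},{"angular": [0,0,0],"delta_pos": [0,0,0.4],"fingers": 1},{"angular": [0,0,0],"delta_pos": [0,0,0.4],"fingers": 1},{"angular": [0,0,0],"delta_pos": [0,0,0.4],"fingers": 1},{"angular": [0,0,0],"delta_pos": [0,0,0.4],"fingers": 1},{"angular": [0,0,0],"delta_pos": [0,0,0.4],"fingers": 1},{"angular": [0,0,0],"delta_pos": [0,0,0.4],"fingers": 1}]'

```text
clock: 11.97
ee_pos: [0.5342, -0.2301, 0.1757]
orientation: [0.551, 3.093, -0.0]
contact_force: [-0.4, -1.2, -3.9]
grip_width: 0.124
```

```bash
python3 -c "
from h import *
to(.5342,-.2296,.243,159.8)"
```

```text
t 11.97 pos [ 0.5342 -0.2301  0.1757] yaw 159.79 tilt 0.0 j6 -11.1 F [-0.4 -1.2 -3.9] M [0.03 0.   0.01] grip 0.124
delta tool cm [ 0.02  0.05 -6.73]
rotvec tool [-0.  0. -0.]
```

send_rows --deltas '[{"angular": [0,0,0],"delta_pos": [0,0.03,0.2],"fingers": 1},{"angular": [0,0,0],"delta_pos": [0,0,0.2],"fingers": 1},{"angular": [0,0,0],"delta_pos": [0,0,0.2],"fingers": 1},{"angular": [0,0,0],"delta_pos": [0,0,0.2],"fingers": 1},{"angular": [0,0,0],"delta_pos": [0,0,0.1],"fingers": 1}]'

```text
clock: 12.38
ee_pos: [0.5342, -0.2298, 0.1669]
orientation: [-0.551, -3.093, -0.0]
contact_force: [-0.4, 0.2, -4.2]
grip_width: 0.118
```

send_rows --deltas '[{"angular": [0,0,0],"delta_pos": [0,0,0.1],"fingers": 1},{"angular": [0,0,0],"delta_pos": [0,0,0.1],"fingers": 1}]'

```text
clock: 12.55
ee_pos: [0.5343, -0.2299, 0.1651]
orientation: [0.551, 3.093, -0.0]
contact_force: [0.0, -0.5, -4.7]
grip_width: 0.122
```

send_rows --deltas '[{"angular": [0,0,0],"delta_pos": [0,0,0.1],"fingers": 1},{"angular": [0,0,0],"delta_pos": [0,0,0.1],"fingers": 1}]'

```text
clock: 12.72
ee_pos: [0.5343, -0.2298, 0.163]
orientation: [0.551, 3.093, -0.0]
contact_force: [-0.8, 0.1, -4.1]
grip_width: 0.121
```

send_rows --deltas '[{"angular": [0,0,0],"delta_pos": [0,0,0.1],"fingers": 1}]'

```text
clock: 12.8
ee_pos: [0.5343, -0.2299, 0.162]
orientation: [0.551, 3.093, -0.0]
contact_force: [-0.2, 0.3, -3.4]
grip_width: 0.122
```

send_rows --deltas '[{"angular": [0,0,0],"delta_pos": [0,0,0.1],"fingers": 1}]'

```text
clock: 12.88
ee_pos: [0.5344, -0.2298, 0.1611]
orientation: [0.551, 3.093, -0.0]
contact_force: [-1.0, 0.7, 0.3]
grip_width: 0.12
```

send_rows --deltas '[{"angular": [0,0,0],"delta_pos": [0,0,0.1],"fingers": 1}]'

```text
clock: 12.97
ee_pos: [0.5346, -0.23, 0.1605]
orientation: [0.551, 3.092, -0.001]
contact_force: [-0.5, 0.0, 7.7]
grip_width: 0.118
```

send_rows --deltas '[{"angular": [0,0,0.06],"delta_pos": [0,0.01,0],"fingers": 1},{"angular": [0,0,0.06],"delta_pos": [0,0.01,0],"fingers": 1}]'

```text
clock: 13.13
ee_pos: [0.5346, -0.2298, 0.1604]
orientation: [0.739, 3.052, -0.001]
contact_force: [-0.1, 0.8, -1.5]
grip_width: 0.122
```

```bash
python3 -c "
from h import *
to(.5342,-.2296,.243,159.8)"
```

```text
t 13.13 pos [ 0.5346 -0.2298  0.1604] yaw 152.77 tilt 0.05 j6 -4.0 F [-0.1  0.8 -1.5] M [-0.06 -0.04  0.01] grip 0.122
delta tool cm [ 0.04 -0.   -8.26]
rotvec tool [-0.     0.001 -0.123]
```

send_rows --deltas '[{"angular": [0,0,0.03],"delta_pos": [0,0,0.1],"fingers": 1}]'

```text
clock: 13.22
ee_pos: [0.5345, -0.2297, 0.1594]
orientation: [0.786, 3.041, -0.0]
contact_force: [0.3, -0.3, -2.0]
grip_width: 0.123
```

send_rows --deltas '[{"angular": [0,0,0.03],"delta_pos": [0,0.01,0.05],"fingers": 1}]'

```text
clock: 13.3
ee_pos: [0.5345, -0.2296, 0.1586]
orientation: [0.83, 3.03, -0.0]
contact_force: [-0.1, -0.3, -3.6]
grip_width: 0.12
```

Force dropped off: it is sinking with rotation. Following it down.

send_rows --deltas '[{"angular": [0,0,0.02],"delta_pos": [0,0,0.1],"fingers": 1}]'

```text
clock: 13.38
ee_pos: [0.5345, -0.2296, 0.1576]
orientation: [0.86, 3.022, -0.0]
contact_force: [-0.2, -0.7, -3.2]
grip_width: 0.121
```

send_rows --deltas '[{"angular": [0,0,0.02],"delta_pos": [0,0,0.1],"fingers": 1}]'

```text
clock: 13.47
ee_pos: [0.5344, -0.2295, 0.1564]
orientation: [-0.889, -3.013, 0.0]
contact_force: [-0.5, -0.5, -3.9]
grip_width: 0.124
```

send_rows --deltas '[{"angular": [0,0,0.02],"delta_pos": [0,0,0.1],"fingers": 1}]'

```text
clock: 13.55
ee_pos: [0.5344, -0.2295, 0.1554]
orientation: [-0.92, -3.004, -0.0]
contact_force: [0.8, -0.1, -3.6]
grip_width: 0.122
```

send_rows --deltas '[{"angular": [0,0,0],"delta_pos": [0,0,0.1],"fingers": 1},{"angular": [0,0,0],"delta_pos": [0,0,0.1],"fingers": 1}]'

```text
clock: 13.72
ee_pos: [0.5344, -0.2296, 0.1534]
orientation: [-0.917, -3.005, -0.0]
contact_force: [0.5, 0.6, -3.4]
grip_width: 0.124
```

send_rows --deltas '[{"angular": [0,0,0],"delta_pos": [0,0,0.1],"fingers": 1}]'

```text
clock: 13.8
ee_pos: [0.5344, -0.2295, 0.1524]
orientation: [-0.917, -3.005, -0.0]
contact_force: [-0.4, 0.7, -3.2]
grip_width: 0.121
```

send_rows --deltas '[{"angular": [0,0,0],"delta_pos": [0,0,0.1],"fingers": 1}]'

```text
clock: 13.88
ee_pos: [0.5344, -0.2296, 0.1514]
orientation: [-0.917, -3.005, -0.0]
contact_force: [0.4, 0.2, -3.3]
grip_width: 0.119
```

```bash
python3 -c "
from h import *
to(.5342,-.2296,.15)"
```

```text
t 13.88 pos [ 0.5344 -0.2296  0.1514] yaw 146.05 tilt 0.0 j6 2.7 F [ 0.4  0.2 -3.3] M [-0.03 -0.04 -0.  ] grip 0.119
delta tool cm [ 0.01 -0.01  0.14]
```

send_rows --deltas '[{"angular": [0,0,0],"delta_pos": [0,0,0.1],"fingers": 1}]'

```text
clock: 13.97
ee_pos: [0.5344, -0.2296, 0.1505]
orientation: [0.917, 3.005, -0.0]
contact_force: [0.1, -0.7, -4.0]
grip_width: 0.127
```

send_rows --deltas '[{"angular": [0,0,0],"delta_pos": [0,0,0.1],"fingers": 1}]'

```text
clock: 14.05
ee_pos: [0.5347, -0.2297, 0.1499]
orientation: [0.917, 3.004, -0.0]
contact_force: [-0.4, 0.4, 11.6]
grip_width: 0.124
```

send_rows --deltas '[{"angular": [0,0,0],"delta_pos": [0,0,0.05],"fingers": 1},{"angular": [0,0,0],"delta_pos": [0,0,0],"fingers": 1}]'

```text
clock: 14.22
ee_pos: [0.535, -0.2299, 0.15]
orientation: [0.917, 3.003, -0.001]
contact_force: [-0.5, 0.4, 6.3]
grip_width: 0.119
```

```bash
python3 -c "
from h import *
to(.5342,-.2296,.15)"
```

```text
t 14.22 pos [ 0.535  -0.2299  0.15  ] yaw 146.04 tilt 0.13 j6 2.7 F [-0.5  0.4  6.3] M [0.09 0.09 0.01] grip 0.119
delta tool cm [ 0.09 -0.02  0.  ]
```

send_rows --deltas '[{"angular": [0,0,0.05],"delta_pos": [0,0.01,-0.05],"fingers": 1},{"angular": [0,0,0.05],"delta_pos": [0,0.01,0],"fingers": 1},{"angular": [0,0,0.05],"delta_pos": [0,0.01,0],"fingers": 1},{"angular": [0,0,0.05],"delta_pos": [0,0.01,0],"fingers": 1}]'

```text
clock: 14.55
ee_pos: [0.535, -0.2295, 0.1501]
orientation: [1.216, 2.896, -0.001]
contact_force: [0.1, -0.8, 3.0]
grip_width: 0.12
```

```bash
python3 -c "
from h import *
to(.5342,-.2296,.15)"
```

```text
t 14.55 pos [ 0.535  -0.2295  0.1501] yaw 134.45 tilt 0.07 j6 14.3 F [ 0.1 -0.8  3. ] M [-0.11  0.01  0.09] grip 0.12
delta tool cm [ 0.05 -0.07  0.01]
```

send_rows --deltas '[{"angular": [0,0,0.04],"delta_pos": [0,0.01,0],"fingers": 1},{"angular": [0,0,0.04],"delta_pos": [0,0,0],"fingers": 1}]'

```text
clock: 14.72
ee_pos: [0.5351, -0.2294, 0.1501]
orientation: [1.33, 2.845, -0.0]
contact_force: [0.3, -0.2, 2.8]
grip_width: 0.126
```

```bash
python3 -c "
from h import *
to(.5342,-.2296,.15)"
```

```text
t 14.72 pos [ 0.5351 -0.2294  0.1501] yaw 129.89 tilt 0.08 j6 18.9 F [ 0.3 -0.2  2.8] M [-0.14  0.    0.05] grip 0.126
delta tool cm [ 0.04 -0.08  0.01]
```

send_rows --deltas '[{"angular": [0,0,0.04],"delta_pos": [0,0.01,0],"fingers": 1},{"angular": [0,0,0.04],"delta_pos": [0,0,0],"fingers": 1}]'

```text
clock: 14.88
ee_pos: [0.5352, -0.2294, 0.1501]
orientation: [1.442, 2.789, -0.0]
contact_force: [-0.1, 0.6, 2.6]
grip_width: 0.12
```

```bash
python3 -c "
from h import *
to(.5342,-.2296,.15)"
```

```text
t 14.88 pos [ 0.5352 -0.2294  0.1501] yaw 125.31 tilt 0.08 j6 23.5 F [-0.1  0.6  2.6] M [-0.1  -0.07  0.13] grip 0.12
delta tool cm [ 0.04 -0.09  0.01]
```

send_rows --deltas '[{"angular": [0,0,0.03],"delta_pos": [0,0.01,0],"fingers": 1},{"angular": [0,0,0.03],"delta_pos": [0,0,0],"fingers": 1}]'

```text
clock: 15.05
ee_pos: [0.5352, -0.2293, 0.1502]
orientation: [1.525, 2.745, -0.0]
contact_force: [0.5, 0.2, 2.2]
grip_width: 0.122
```

```bash
python3 -c "
from h import *
to()"
```

```text
t 15.05 pos [ 0.5352 -0.2293  0.1502] yaw 121.89 tilt 0.08 j6 26.9 F [0.5 0.2 2.2] M [-0.17  0.    0.12] grip 0.122
delta tool cm [0. 0. 0.]
```

send_rows --deltas '[{"angular": [0,0,0.03],"delta_pos": [0,0.01,0],"fingers": 1},{"angular": [0,0,0.03],"delta_pos": [0,0,0],"fingers": 1}]'

```text
clock: 15.22
ee_pos: [0.5353, -0.2293, 0.1501]
orientation: [1.606, 2.698, -0.0]
contact_force: [0.2, -0.3, 1.7]
grip_width: 0.124
```

```bash
python3 -c "
from h import *
to()"
```

```text
t 15.22 pos [ 0.5353 -0.2293  0.1501] yaw 118.46 tilt 0.08 j6 30.3 F [ 0.2 -0.3  1.7] M [-0.17 -0.11  0.13] grip 0.124
delta tool cm [0. 0. 0.]
```

send_rows --deltas '[{"angular": [0,0,0.03],"delta_pos": [0,0.01,0],"fingers": 1},{"angular": [0,0,0.03],"delta_pos": [0,0,0],"fingers": 1}]'

```text
clock: 15.38
ee_pos: [0.5354, -0.2292, 0.1501]
orientation: [1.687, 2.649, -0.0]
contact_force: [1.1, -0.7, 2.4]
grip_width: 0.126
```

```bash
python3 -c "
from h import *
to()"
```

```text
t 15.38 pos [ 0.5354 -0.2292  0.1501] yaw 115.02 tilt 0.08 j6 33.8 F [ 1.1 -0.7  2.4] M [-0.11 -0.08  0.12] grip 0.126
delta tool cm [0. 0. 0.]
```

send_rows --deltas '[{"angular": [0,0,0.03],"delta_pos": [0,0.01,0],"fingers": 1},{"angular": [0,0,0.03],"delta_pos": [0,0,0],"fingers": 1}]'

```text
clock: 15.55
ee_pos: [0.5355, -0.2292, 0.1501]
orientation: [1.765, 2.597, -0.0]
contact_force: [0.6, -0.6, 2.5]
grip_width: 0.123
```

```bash
python3 -c "
from h import *
to()"
```

```text
t 15.55 pos [ 0.5355 -0.2292  0.1501] yaw 111.58 tilt 0.08 j6 37.2 F [ 0.6 -0.6  2.5] M [-0.14 -0.04  0.1 ] grip 0.123
delta tool cm [0. 0. 0.]
```

send_rows --deltas '[{"angular": [0,0,0.03],"delta_pos": [0,0.01,0],"fingers": 1},{"angular": [0,0,0.03],"delta_pos": [0,0,0],"fingers": 1}]'

```text
clock: 15.72
ee_pos: [0.5356, -0.2292, 0.1501]
orientation: [1.843, 2.543, -0.0]
contact_force: [-0.4, -1.2, 2.8]
grip_width: 0.125
```

```bash
python3 -c "
from h import *
to()"
```

```text
t 15.72 pos [ 0.5356 -0.2292  0.1501] yaw 108.15 tilt 0.08 j6 40.7 F [-0.4 -1.2  2.8] M [-0.23 -0.03  0.12] grip 0.125
delta tool cm [0. 0. 0.]
```

send_rows --deltas '[{"angular": [0,0,0.03],"delta_pos": [0,0.01,0],"fingers": 1},{"angular": [0,0,0.03],"delta_pos": [0,0,0],"fingers": 1}]'

```text
clock: 15.88
ee_pos: [0.5357, -0.2292, 0.1501]
orientation: [1.918, 2.486, -0.0]
contact_force: [0.5, -1.0, 1.9]
grip_width: 0.124
```

```bash
python3 -c "
from h import *
to()"
```

```text
t 15.88 pos [ 0.5357 -0.2292  0.1501] yaw 104.71 tilt 0.08 j6 44.1 F [ 0.5 -1.   1.9] M [-0.18 -0.09  0.13] grip 0.124
delta tool cm [0. 0. 0.]
```

send_rows --deltas '[{"angular": [0,0,0.03],"delta_pos": [0,0.01,0],"fingers": 1},{"angular": [0,0,0.03],"delta_pos": [0,0,0],"fingers": 1}]'

```text
clock: 16.05
ee_pos: [0.5358, -0.2291, 0.1502]
orientation: [1.992, 2.428, -0.0]
contact_force: [-0.4, -0.4, 2.9]
grip_width: 0.121
```

```bash
python3 -c "
from h import *
to()"
```

```text
t 16.05 pos [ 0.5358 -0.2291  0.1502] yaw 101.27 tilt 0.08 j6 47.6 F [-0.4 -0.4  2.9] M [-0.22 -0.04  0.1 ] grip 0.121
delta tool cm [0. 0. 0.]
```

send_rows --deltas '[{"angular": [0,0,0.03],"delta_pos": [0,0.01,0],"fingers": 1},{"angular": [0,0,0.03],"delta_pos": [0,0,0],"fingers": 1}]'

```text
clock: 16.22
ee_pos: [0.5359, -0.2291, 0.1502]
orientation: [2.064, 2.367, 0.0]
contact_force: [-0.3, -1.0, 1.7]
grip_width: 0.12
```

```bash
python3 -c "
from h import *
to()"
```

```text
t 16.22 pos [ 0.5359 -0.2291  0.1502] yaw 97.83 tilt 0.08 j6 51.0 F [-0.3 -1.   1.7] M [-0.2  -0.06  0.11] grip 0.12
delta tool cm [0. 0. 0.]
```

send_rows --deltas '[{"angular": [0,0,0.03],"delta_pos": [0,0.01,0],"fingers": 1},{"angular": [0,0,0.03],"delta_pos": [0,0,0],"fingers": 1}]'

```text
clock: 16.38
ee_pos: [0.536, -0.2291, 0.1501]
orientation: [2.134, 2.304, 0.0]
contact_force: [0.1, -0.5, 2.5]
grip_width: 0.123
```

```bash
python3 -c "
from h import *
to()"
```

```text
t 16.38 pos [ 0.536  -0.2291  0.1501] yaw 94.4 tilt 0.08 j6 54.5 F [ 0.1 -0.5  2.5] M [-0.24  0.02  0.15] grip 0.123
delta tool cm [0. 0. 0.]
```

send_rows --deltas '[{"angular": [0,0,0.03],"delta_pos": [0,0.01,0],"fingers": 1},{"angular": [0,0,0.03],"delta_pos": [0,0,0],"fingers": 1}]'

```text
clock: 16.55
ee_pos: [0.5361, -0.2291, 0.1501]
orientation: [2.202, 2.239, 0.0]
contact_force: [0.4, -0.0, 2.7]
grip_width: 0.121
```

```bash
python3 -c "
from h import *
to()"
```

```text
t 16.55 pos [ 0.5361 -0.2291  0.1501] yaw 90.96 tilt 0.08 j6 57.9 F [ 0.4 -0.   2.7] M [-0.26 -0.05  0.11] grip 0.121
delta tool cm [0. 0. 0.]
```

send_rows --deltas '[{"angular": [0,0,0.03],"delta_pos": [0,0.01,0],"fingers": 1},{"angular": [0,0,0.03],"delta_pos": [0,0,0],"fingers": 1}]'

```text
clock: 16.72
ee_pos: [0.5362, -0.2291, 0.1501]
orientation: [2.268, 2.172, 0.0]
contact_force: [0.2, -0.9, 2.2]
grip_width: 0.123
```

```bash
python3 -c "
from h import *
to()"
```

```text
t 16.72 pos [ 0.5362 -0.2291  0.1501] yaw 87.52 tilt 0.08 j6 61.3 F [ 0.2 -0.9  2.2] M [-0.28 -0.04  0.14] grip 0.123
delta tool cm [0. 0. 0.]
```

send_rows --deltas '[{"angular": [0,0,0.03],"delta_pos": [0,0.01,0],"fingers": 1},{"angular": [0,0,0.03],"delta_pos": [0,0,0],"fingers": 1}]'

```text
clock: 16.88
ee_pos: [0.5363, -0.2291, 0.1501]
orientation: [2.332, 2.103, 0.0]
contact_force: [1.3, -0.8, 2.1]
grip_width: 0.122
```

```bash
python3 -c "
from h import *
to()"
```

```text
t 16.88 pos [ 0.5363 -0.2291  0.1501] yaw 84.09 tilt 0.09 j6 64.8 F [ 1.3 -0.8  2.1] M [-0.3   0.02  0.24] grip 0.122
delta tool cm [0. 0. 0.]
```

send_rows --deltas '[{"angular": [0,0,0.03],"delta_pos": [0,0.01,0],"fingers": 1},{"angular": [0,0,0.03],"delta_pos": [0,0,0],"fingers": 1}]'

```text
clock: 17.05
ee_pos: [0.5364, -0.2291, 0.1501]
orientation: [2.394, 2.032, 0.0]
contact_force: [-0.8, -0.8, 2.2]
grip_width: 0.12
```

```bash
python3 -c "
from h import *
to()"
```

```text
t 17.05 pos [ 0.5364 -0.2291  0.1501] yaw 80.66 tilt 0.08 j6 68.2 F [-0.8 -0.8  2.2] M [-0.27 -0.04  0.29] grip 0.12
delta tool cm [0. 0. 0.]
```

send_rows --deltas '[{"angular": [0,0,0.02],"delta_pos": [0,0.01,0],"fingers": 1},{"angular": [0,0,0.02],"delta_pos": [0,0,0],"fingers": 1}]'

```text
clock: 17.22
ee_pos: [0.5365, -0.2291, 0.1501]
orientation: [2.434, 1.984, 0.0]
contact_force: [0.4, -0.7, 4.4]
grip_width: 0.122
```

```bash
python3 -c "
from h import *
to()"
```

```text
t 17.22 pos [ 0.5365 -0.2291  0.1501] yaw 78.38 tilt 0.07 j6 70.5 F [ 0.4 -0.7  4.4] M [-0.27 -0.04  0.36] grip 0.122
delta tool cm [0. 0. 0.]
```

send_rows --deltas '[{"angular": [0,0,0.02],"delta_pos": [0,0,0],"fingers": 1}]'

```text
clock: 17.3
ee_pos: [0.5365, -0.229, 0.1501]
orientation: [2.454, 1.96, 0.0]
contact_force: [0.3, -1.0, 5.0]
grip_width: 0.125
```

```bash
python3 -c "
from h import *
to()"
```

```text
t 17.3 pos [ 0.5365 -0.229   0.1501] yaw 77.22 tilt 0.07 j6 71.7 F [ 0.3 -1.   5. ] M [-0.29 -0.08  0.39] grip 0.125
delta tool cm [0. 0. 0.]
```

send_rows --deltas '[{"angular": [0,0,0],"delta_pos": [0,0,0],"fingers": 1},{"angular": [0,0,0],"delta_pos": [0,0,0],"fingers": 1},{"angular": [0,0,0],"delta_pos": [0,0,0],"fingers": 1}]'

```text
clock: 17.55
ee_pos: [0.5365, -0.229, 0.1501]
orientation: [2.453, 1.961, 0.001]
contact_force: [0.3, -2.0, 5.7]
grip_width: 0.121
```

```bash
python3 -c "
from h import *
to()"
```

```text
t 17.55 pos [ 0.5365 -0.229   0.1501] yaw 77.26 tilt 0.07 j6 71.6 F [ 0.3 -2.   5.7] M [-0.36 -0.08  0.27] grip 0.121
delta tool cm [0. 0. 0.]
```

send_rows --deltas '[{"angular": [0,0,-0.03],"delta_pos": [0,0,0],"fingers": 1},{"angular": [0,0,-0.03],"delta_pos": [0,0,0],"fingers": 1},{"angular": [0,0,-0.03],"delta_pos": [0,-0.01,0],"fingers": 1},{"angular": [0,0,-0.03],"delta_pos": [0,0,0],"fingers": 1}]'

```text
clock: 17.88
ee_pos: [0.5363, -0.229, 0.15]
orientation: [2.33, 2.105, 0.0]
contact_force: [-0.5, -0.7, 6.3]
grip_width: 0.127
```

```bash
python3 -c "
from h import *
to()"
```

```text
t 17.88 pos [ 0.5363 -0.229   0.15  ] yaw 84.2 tilt 0.06 j6 64.7 F [-0.5 -0.7  6.3] M [-0.27  0.07 -0.07] grip 0.127
delta tool cm [0. 0. 0.]
```

send_rows --deltas '[{"angular": [0,0,0.02],"delta_pos": [0,0,-0.1],"fingers": 1},{"angular": [0,0,0],"delta_pos": [0,0,-0.2],"fingers": 1},{"angular": [0,0,0],"delta_pos": [0,0,-0.3],"fingers": 1},{"angular": [0,0,0],"delta_pos": [0,0,-0.3],"fingers": 1}]'

```text
clock: 18.22
ee_pos: [0.5354, -0.2284, 0.1578]
orientation: [-2.352, -2.08, 0.001]
contact_force: [0.2, -0.2, -10.2]
grip_width: 0.118
```

```bash
python3 -c "
from h import *
to()"
```

```text
t 18.22 pos [ 0.5354 -0.2284  0.1578] yaw 82.97 tilt 0.14 j6 65.9 F [  0.2  -0.2 -10.2] M [-0.26 -0.03  0.04] grip 0.118
delta tool cm [0. 0. 0.]
```

send_rows --deltas '[{"angular": [0,0,0],"delta_pos": [-0.06,0,-0.1],"fingers": 1},{"angular": [0,0,0],"delta_pos": [0,0,-0.3],"fingers": 1}]'

```text
clock: 18.38
ee_pos: [0.5361, -0.2295, 0.163]
orientation: [2.353, 2.081, 0.001]
contact_force: [0.8, -1.0, -4.3]
grip_width: 0.123
```

```bash
python3 -c "
from h import *
to()"
```

```text
t 18.38 pos [ 0.5361 -0.2295  0.163 ] yaw 82.99 tilt 0.03 j6 65.8 F [ 0.8 -1.  -4.3] M [ 0.01 -0.05 -0.03] grip 0.123
delta tool cm [0. 0. 0.]
```

send_rows --deltas '[{"angular": [0,0,0],"delta_pos": [0,0,-0.5],"fingers": 1},{"angular": [0,0,0],"delta_pos": [0,0,-0.5],"fingers": 1},{"angular": [0,0,0],"delta_pos": [0,0,-0.5],"fingers": 1},{"angular": [0,0,0],"delta_pos": [0,0,-0.5],"fingers": 1},{"angular": [0,0,0],"delta_pos": [0,0,-0.5],"fingers": 1}]'

```text
clock: 18.8
ee_pos: [0.5361, -0.2294, 0.1884]
orientation: [2.352, 2.081, 0.0]
contact_force: [0.6, 0.2, -3.8]
grip_width: 0.117
```

send_rows --deltas '[{"angular": [0,0,0],"delta_pos": [0,0,-0.7],"fingers": 1},{"angular": [0,0,0],"delta_pos": [0,0,-0.7],"fingers": 1},{"angular": [0,0,0],"delta_pos": [0,0,-0.7],"fingers": 1},{"angular": [0,0,0],"delta_pos": [0,0,-0.7],"fingers": 1},{"angular": [0,0,0],"delta_pos": [0,0,-0.7],"fingers": 1},{"angular": [0,0,0],"delta_pos": [0,0,-0.7],"fingers": 1}]'

```text
clock: 19.3
ee_pos: [0.536, -0.2294, 0.2303]
orientation: [2.353, 2.082, 0.0]
contact_force: [0.4, 0.2, -3.5]
grip_width: 0.123
```

```bash
python3 -c "
from h import *
to()"
```

```text
t 19.3 pos [ 0.536  -0.2294  0.2303] yaw 83.01 tilt 0.01 j6 65.8 F [ 0.4  0.2 -3.5] M [ 0.03  0.03 -0.04] grip 0.123
delta tool cm [0. 0. 0.]
```

send_rows --deltas '[{"angular": [0,0,0],"delta_pos": [0,0,-1.5],"fingers": 1},{"angular": [0,0,0],"delta_pos": [0,0,-2],"fingers": 1},{"angular": [0,0,0],"delta_pos": [0,0,-2],"fingers": 1},{"angular": [0,0,-0.06],"delta_pos": [0,0,-1.5],"fingers": 1},{"angular": [0,0,-0.12],"delta_pos": [0,0,0],"fingers": 1},{"angular": [0,0,-0.12],"delta_pos": [0,0,0],"fingers": 1},{"angular": [0,0,-0.12],"delta_pos": [0,0,0],"fingers": 1},{"angular": [0,0,-0.12],"delta_pos": [0,0,0],"fingers": 1},{"angular": [0,0,-0.12],"delta_pos": [0,0,0],"fingers": 1},{"angular": [0,0,-0.12],"delta_pos": [0,0,0],"fingers": 1}]'

```text
clock: 20.13
ee_pos: [0.5359, -0.2293, 0.2999]
orientation: [1.376, 2.824, 0.0]
contact_force: [-0.6, 0.4, -4.3]
grip_width: 0.121
```

send_rows --deltas '[{"angular": [0,0,-0.12],"delta_pos": [0,0,0],"fingers": 1},{"angular": [0,0,-0.12],"delta_pos": [0,0,0],"fingers": 1},{"angular": [0,0,-0.12],"delta_pos": [0,0,0],"fingers": 1},{"angular": [0,0,-0.12],"delta_pos": [0,0,0],"fingers": 1},{"angular": [0,0,-0.1],"delta_pos": [0,0,0],"fingers": 1},{"angular": [0,0,0],"delta_pos": [0,0,0],"fingers": 1}]'

```text
clock: 20.63
ee_pos: [0.536, -0.2293, 0.2999]
orientation: [0.513, 3.099, -0.0]
contact_force: [0.5, -0.5, -4.0]
grip_width: 0.117
```

```bash
python3 -c "
from h import *
to(.5234,.1648,.3,159.8)
im=ctrl.read_camera('scene')[:,:,::-1].copy();t=ctrl.read_camera('top')[:,:,::-1].copy()
cv2.imwrite('pics/s12.png',im)
p=ctrl.get_state()['ee_pos']+np.array([.0015,-.0008,.038])
L=wmodel(p,159.8);b=np.array([.536,-.231,.13]);L+=[(circ(b,.023),(0,0,255)),(circ(b,.0312),(255,255,0))]
overlay(im,'scene',L,215,40,110,130,4.6,'o12')
overlay(t,'top',L,370,150,110,110,5,'o12t')"
```

```text
t 20.63 pos [ 0.536  -0.2293  0.2999] yaw 161.2 tilt 0.01 j6 -12.4 F [ 0.5 -0.5 -4. ] M [-0.01  0.06 -0.06] grip 0.117
delta tool cm [ 1.389e+01  3.691e+01 -1.000e-02]
rotvec tool [-0.     0.     0.025]
```

View pics/o12.png

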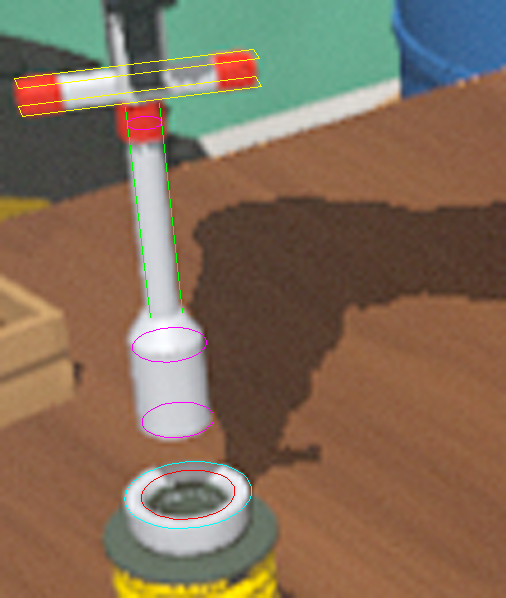

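View pics/o12t.png

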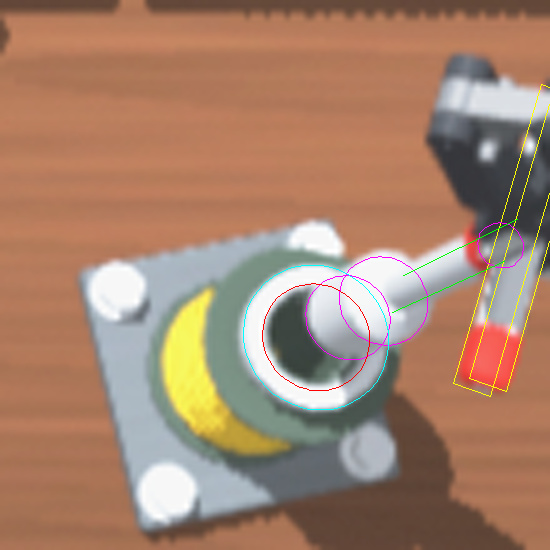

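send_rows --deltas '[{"angular": [0,0,0],"delta_pos": [0.5,1.3,0],"fingers": 1},{"angular": [0,0,0],"delta_pos": [1.05,2.8,0],"fingers": 1},{"angular": [0,0,0],"delta_pos": [1.05,2.8,0],"fingers": 1},{"angular": [0,0,0],"delta_pos": [1.05,2.8,0],"fingers": 1},{"angular": [0,0,0],"delta_pos": [1.05,2.8,0],"fingers": 1},{"angular": [0,0,0],"delta_pos": [1.05,2.8,0],"fingers": 1},{"angular": [0,0,0],"delta_pos": [1.05,2.8,0],"fingers": 1},{"angular": [0,0,0],"delta_pos": [1.05,2.8,0],"fingers": 1},{"angular": [0,0,0],"delta_pos": [1.05,2.8,0],"fingers": 1},{"angular": [0,0,0],"delta_pos": [1.05,2.8,0],"fingers": 1}]'

```text
clock: 21.57
ee_pos: [0.5279, 0.0555, 0.2999]
orientation: [0.525, 3.097, 0.0]
contact_force: [0.5, -0.0, -4.3]
grip_width: 0.119
```

send_rows --deltas '[{"angular": [0,0,0],"delta_pos": [1.05,2.8,0],"fingers": 1},{"angular": [0,0,0],"delta_pos": [1.05,2.8,0],"fingers": 1},{"angular": [0,0,0],"delta_pos": [1.05,2.8,0],"fingers": 1},{"angular": [0,0,0.025],"delta_pos": [0.6,1.8,0],"fingers": 1},{"angular": [0,0,0],"delta_pos": [0,0,0],"fingers": 1},{"angular": [0,0,0],"delta_pos": [0,0,0],"fingers": 1}]'

```text
clock: 22.07
ee_pos: [0.5259, 0.1635, 0.2996]
orientation: [-0.559, -3.091, 0.0]
contact_force: [-0.3, 0.2, -4.1]
grip_width: 0.121
```

```bash
python3 -c "
from h import *
to(.5232,.164,.3,159.8)"
```

```text
t 22.07 pos [0.5259 0.1635 0.2996] yaw 159.49 tilt 0.01 j6 29.3 F [-0.3  0.2 -4.1] M [ 0.05  0.09 -0.  ] grip 0.121
delta tool cm [ 0.27 -0.04 -0.04]
rotvec tool [-0.    -0.    -0.005]
```

Correct, then descend to mouth about 5 mm above the stand (ee ≈ 0.197).

send_rows --deltas '[{"angular": [0,0,-0.005],"delta_pos": [0.27,-0.04,0],"fingers": 1},{"angular": [0,0,0],"delta_pos": [0,0,2],"fingers": 1},{"angular": [0,0,0],"delta_pos": [0,0,2.5],"fingers": 1},{"angular": [0,0,0],"delta_pos": [0,0,2.5],"fingers": 1},{"angular": [0,0,0],"delta_pos": [0,0,1.5],"fingers": 1},{"angular": [0,0,0],"delta_pos": [0,0,1.0],"fingers": 1},{"angular": [0,0,0],"delta_pos": [0,0,0],"fingers": 1},{"angular": [0,0,0],"delta_pos": [0,0,0],"fingers": 1}]'

```text
clock: 22.73
ee_pos: [0.5234, 0.1622, 0.2048]
orientation: [-0.553, -3.092, 0.0]
contact_force: [0.1, 0.3, -3.9]
grip_width: 0.117
```

```bash
python3 -c "
from h import *
to(.5232,.164,.15,159.8)
im=ctrl.read_camera('scene')[:,:,::-1].copy();t=ctrl.read_camera('top')[:,:,::-1].copy()
p=ctrl.get_state()['ee_pos']+np.array([.0015,-.0008,.038])
L=wmodel(p,159.8)+[(circ([.5245,.1626,.065],.0195),(255,0,0))]
overlay(im,'scene',L,330,160,100,120,5,'o13')
overlay(t,'top',L,190,170,110,90,7,'o13t')"
```

```text
t 22.73 pos [0.5234 0.1622 0.2048] yaw 159.71 tilt 0.03 j6 29.0 F [ 0.1  0.3 -3.9] M [ 0.   -0.02 -0.03] grip 0.117
delta tool cm [0.08 0.17 5.48]
rotvec tool [-0.    -0.    -0.002]
```

View pics/o13.png

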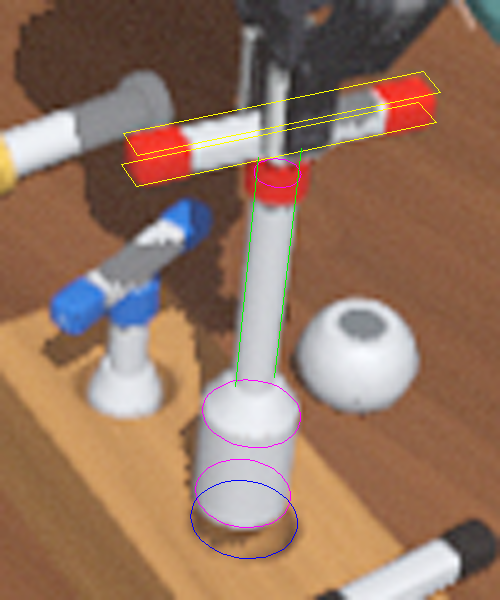

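View pics/o13t.png

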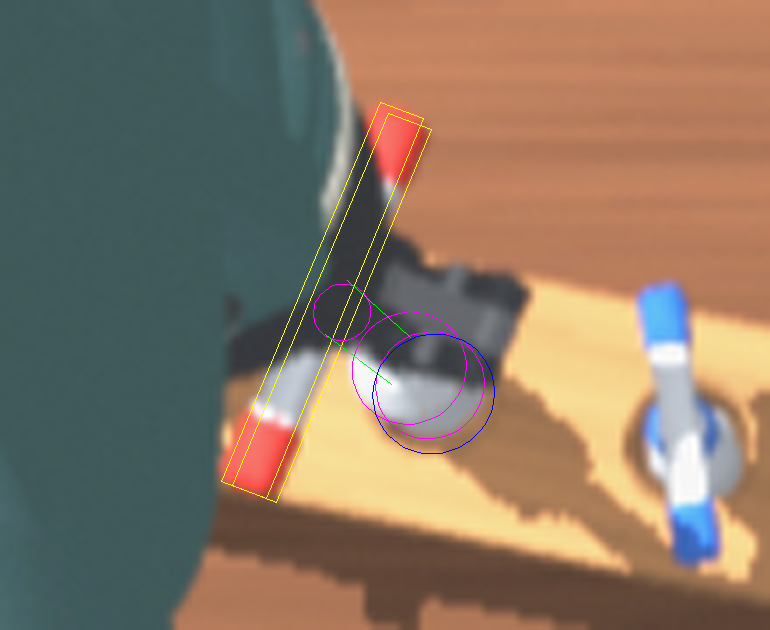

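send_rows --deltas '[{"angular": [0,0,0],"delta_pos": [0.13,0.17,0.2],"fingers": 1},{"angular": [0,0,0],"delta_pos": [0,0,0.4],"fingers": 1},{"angular": [0,0,0],"delta_pos": [0,0,0.3],"fingers": 1},{"angular": [0,0,0],"delta_pos": [0,0,0.3],"fingers": 1},{"angular": [0,0,0],"delta_pos": [0,0,0.3],"fingers": 1}]'

```text
clock: 23.25
ee_pos: [0.523, 0.1649, 0.1892]
orientation: [-0.551, -3.093, 0.0]
contact_force: [-0.3, 0.6, -3.8]
grip_width: 0.121
```

send_rows --deltas '[{"angular": [0,0,0],"delta_pos": [0,0,0.3],"fingers": 1},{"angular": [0,0,0],"delta_pos": [0,0,0.3],"fingers": 1}]'

```text
clock: 23.42
ee_pos: [0.523, 0.1649, 0.1832]
orientation: [-0.551, -3.093, 0.0]
contact_force: [0.8, -0.2, -3.7]
grip_width: 0.121
```

```bash
python3 -c "
from h import *
to(.5228,.1642,.142,159.8)"
```

```text
t 23.42 pos [0.523  0.1649 0.1832] yaw 159.79 tilt 0.0 j6 29.2 F [ 0.8 -0.2 -3.7] M [-0.01 -0.   -0.  ] grip 0.121
delta tool cm [-0.   -0.07  4.12]
rotvec tool [-0. -0. -0.]
```

send_rows --deltas '[{"angular": [0,0,0],"delta_pos": [0,-0.03,0.4],"fingers": 1},{"angular": [0,0,0],"delta_pos": [0,0,0.5],"fingers": 1},{"angular": [0,0,0],"delta_pos": [0,0,0.5],"fingers": 1},{"angular": [0,0,0],"delta_pos": [0,0,0.5],"fingers": 1},{"angular": [0,0,0],"delta_pos": [0,0,0.5],"fingers": 1},{"angular": [0,0,0],"delta_pos": [0,0,0.5],"fingers": 1},{"angular": [0,0,0],"delta_pos": [0,0,0.4],"fingers": 1},{"angular": [0,0,0],"delta_pos": [0,0,0.3],"fingers": 1},{"angular": [0,0,0],"delta_pos": [0,0,0.2],"fingers": 1}]'

```text
clock: 24.17
ee_pos: [0.5228, 0.1646, 0.1451]
orientation: [-0.551, -3.093, 0.0]
contact_force: [0.7, -0.1, -3.1]
grip_width: 0.119
```

send_rows --deltas '[{"angular": [0,0,0],"delta_pos": [0,0,0.1],"fingers": 1},{"angular": [0,0,0],"delta_pos": [0,0,0.1],"fingers": 1}]'

```text
clock: 24.33
ee_pos: [0.523, 0.1646, 0.1436]
orientation: [0.551, 3.093, 0.0]
contact_force: [0.5, -0.0, -3.5]
grip_width: 0.12
```

```bash
python3 -c "
from h import *
to(.5228,.1642,.142,159.8)"
```

```text
t 24.33 pos [0.523  0.1646 0.1436] yaw 159.79 tilt 0.01 j6 29.2 F [ 0.5 -0.  -3.5] M [-0.04  0.02  0.04] grip 0.12
delta tool cm [ 0.01 -0.04  0.16]
rotvec tool [ 0.  0. -0.]
```

send_rows --deltas '[{"angular": [0,0,0],"delta_pos": [0,0,0.1],"fingers": 1},{"angular": [0,0,0],"delta_pos": [0,0,0.05],"fingers": 1}]'

```text
clock: 24.5
ee_pos: [0.5232, 0.1646, 0.1423]
orientation: [0.551, 3.092, 0.0]
contact_force: [-0.5, 0.7, 3.4]
grip_width: 0.119
```

send_rows --deltas '[{"angular": [0,0,0],"delta_pos": [0,0,0.05],"fingers": 1},{"angular": [0,0,0],"delta_pos": [0,0,0],"fingers": 1}]'

```text
clock: 24.67
ee_pos: [0.5235, 0.1646, 0.1423]
orientation: [0.551, 3.091, 0.001]
contact_force: [-0.3, -0.0, 4.1]
grip_width: 0.124
```

send_rows --deltas '[{"angular": [0,0,0],"delta_pos": [0,0,0],"fingers": 0.6},{"angular": [0,0,0],"delta_pos": [0,0,0],"fingers": 0.4},{"angular": [0,0,0],"delta_pos": [0,0,0],"fingers": 0.2},{"angular": [0,0,0],"delta_pos": [0,0,0],"fingers": 0},{"angular": [0,0,0],"delta_pos": [0,0,0],"fingers": 0},{"angular": [0,0,0],"delta_pos": [0,0,0],"fingers": 0}]'

```text
clock: 25.17
ee_pos: [0.5229, 0.1646, 0.1416]
orientation: [-0.551, -3.093, 0.0]
contact_force: [-0.1, 0.6, 0.3]
grip_width: 0.501
```

send_rows --deltas '[{"angular": [0,0,0],"delta_pos": [0,0,-1],"fingers": 0},{"angular": [0,0,0],"delta_pos": [0,0,-2],"fingers": 0},{"angular": [0,0,0],"delta_pos": [0,0,-3],"fingers": 0},{"angular": [0,0,0],"delta_pos": [0,0,-3.5],"fingers": 0},{"angular": [0,0,0],"delta_pos": [0,0,-3.5],"fingers": 0},{"angular": [0,0,0],"delta_pos": [0,0,-3.5],"fingers": 0},{"angular": [0,0,0],"delta_pos": [-2.5,-2.5,0],"fingers": 0},{"angular": [0,0,0],"delta_pos": [-2.5,-2.5,0],"fingers": 0},{"angular": [0,0,0],"delta_pos": [-2.5,-2.5,0],"fingers": 0},{"angular": [0,0,0],"delta_pos": [0,0,0],"fingers": 0}]'

```text
clock: 26.0
ee_pos: [0.5694, 0.0638, 0.3057]
orientation: [-0.557, -3.092, 0.002]
contact_force: [0.3, -0.2, -1.0]
grip_width: 0.5
```

```bash
python3 -c "
from h import *
to()
im=ctrl.read_camera('scene')[:,:,::-1].copy();t=ctrl.read_camera('top')[:,:,::-1].copy()
cv2.imwrite('pics/s14.png',im);cv2.imwrite('pics/t14.png',t)
L=wmodel(np.array([.5249,.164,.180]),159.8)
overlay(im,'scene',L,315,190,140,100,5.7,'o14')"
```

```text
t 26.0 pos [0.5694 0.0638 0.3057] yaw 159.59 tilt 0.07 j6 18.7 F [ 0.3 -0.2 -1. ] M [-0.02 -0.03 -0.  ] grip 0.5
delta tool cm [0. 0. 0.]
```

View pics/s14.png

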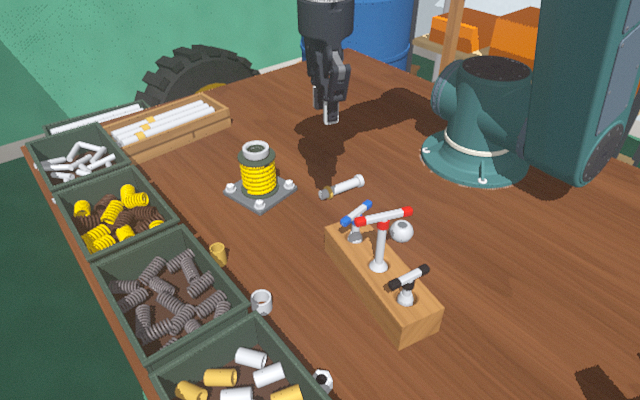

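View pics/o14.png

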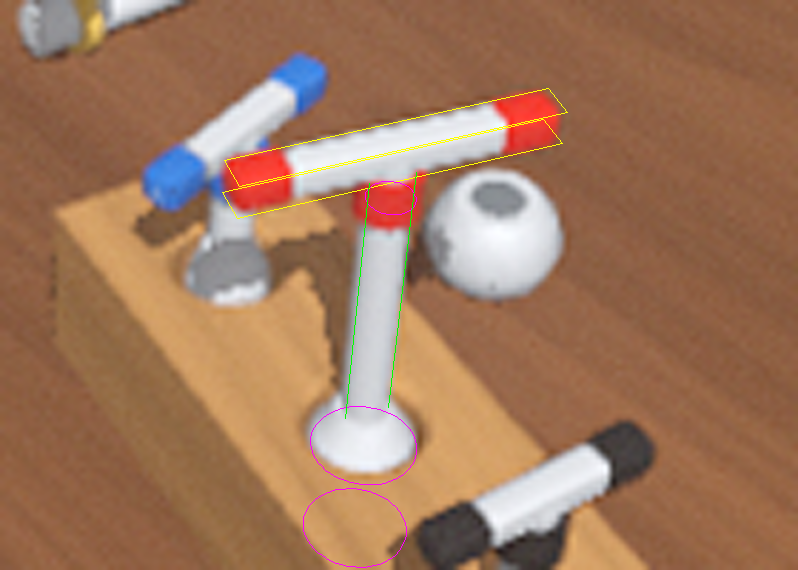

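View pics/t14.png

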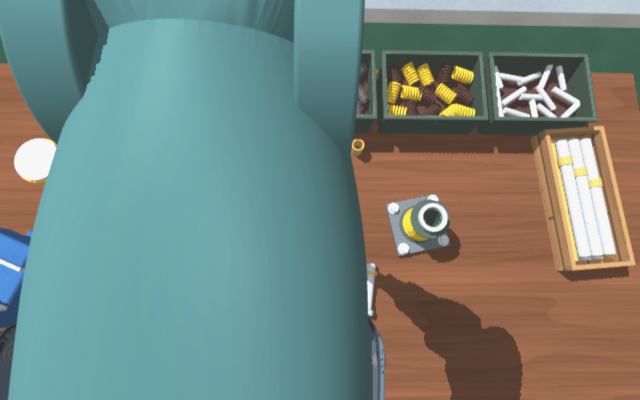

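```bash
python3 -c "
from h import *
print(ctrl.finish_job());to()"
```

```text
the job is handed in; nothing more can be done
None
the job is handed in; nothing more can be done
```

I tightened the nut with the red-marked wrench, stood the wrench back in the stand's middle hole, and handed the job in at about 26 s. I got no verdict, and the washer angle is worked out from torque because I could not see it directly.

- **Engaging the nut:** The socket rested on the nut with about 12 N of contact force, under the 25 N limit. It dropped over the nut after about 14° of clockwise turning and bottomed with its mouth about 23 mm above the table.
- **Tightening:** The nut dragged at about 0.12 N m, then the torque began to climb. I stopped at 0.39 N m while moving, which held at 0.27 N m, so the nut was about 0.15 rad past home. I then eased the wrench back 0.12 rad before lifting it. Allowing for spring-back, I expect the nut at 0.07–0.15 rad, inside the 0.04–0.3 range.
- **Last checks:** The scene picture shows the wrench upright in the middle hole, within about 1 px of where it first stood. The gripper is open and clear. The other wrenches and the stock visible there have not moved, though in the last top picture the arm hid most of the stand and stock.

**Readings that disagreed or stood out:**
- **Finger position:** The pictures show the fingertips about 30 mm behind the reported tool point. I gripped the bar by the pictures, 38 mm above that point, and the grip held throughout.
- **Pulling off the nut:** There was about 6 N of rubbing as the socket came up. It went away after a 0.6 mm sideways correction.
- **Easing back:** The torque read −0.07 N m at the end of the ease-back, which is close to the sensor noise.

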